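# Close the fume filter and start it

### The job

Close the fume filter: take its loose orange cover off the forming machine's bed by the yellow fin at its edge, set it down flat on the bare table and let go, then take it again by its centre knob and set it level and fully home on the rim of the white drum, without dropping it. Once the cover is on and let go, push the switch's red roller arm sideways, away from the robot, until it trips, and let it spring back. Do not trip the switch before the cover is on, and leave the thread cone, the jar and the bobbin where they are.

Things in the scene. Friction and masses are not known exactly. Their poses are not given: they have to be found in the camera images.
- cover: Loose round cover, 100-170 g, flat on the machine's bed at the start. Origin: centre of its underside, z up. Grey locating disc, diameter 96, z 0-8, foot chamfered; orange plate, diameter 120, z 8-13; black centre knob; yellow upright fin on its -x side. At the start the fin points roughly out of the machine's front, clear of the head; the knob is under the head, out of reach from above.
- knob (a point): Grip point in the cover's black centre knob, 36 above the cover's origin. Knob: diameter 24, upright, z 13-48 of the cover; the plate's top is 23 below this point.
- fin (a point): Grip point in the cover's yellow fin, at x -80, z 30 of the cover. Fin: upright, radial, 10 thick (along the cover's y), x -98 to -60 outside the plate, z 8-48 of the cover. Fingers can straddle it outside the plate; held here the cover hangs to one side (its centre of mass is 55 away), so grip firmly and move smoothly; what the cover rests on is 30 below this point.
- machine: Fixed black desktop forming machine, left or right of the table's middle. Origin: centre of its underside, front towards -x. Base 250 (x) by 220 (y); silver bed at z 70. Head x -35 to 125, full width, z 150 to 209, on two posts (diameter 20) at x 50, y +-90; the front 90 mm of bed are open above. Between machine and filter the table is bare, around 0.47 m straight ahead of the robot.
- filter: Fixed fume filter, on the other side of the table's middle. Origin: centre of its underside. Grey housing 150 (x) by 240 (y) by 30 high; on it a white open drum centred at x 0, y 50, and a blue switch box 36 (x) by 30 (y), centre x 0, y -68, top at z 85, with the roller arm on its -y side.
- drum_rim (a point): Centre of the drum's open mouth at rim height, 110 above the table; axes as the filter's. Drum outside diameter 112, inside 102. With the cover home, its plate lies on the rim, its locating disc is inside and its origin is 8 below this point. The fin may point anywhere.
- roller (a point): Centre of the red roller (diameter 20, 12 wide along y) on top of the switch arm, at rest 118 above the table at x 0, y -101 of the filter; it is 48 from the arm's hinge, which is parallel to the filter's y axis and 70 above the table.
- switch_arm (a joint): Angle of the roller arm, rad: 0 upright at rest, growing as the roller is pushed towards the filter's +x (away from the robot); trips at 0.45 (roller moved about 21 mm), stop at 0.8. The spring asks 1.3 N at the roller at the start, 4 N at the trip, and returns the arm by itself.
- cone: Bystander: blue thread cone, diameter 60 at its foot, 105 high; origin centre of its underside.
- jar: Bystander: amber jar, diameter 54, 75 high; origin centre of its underside.
- bobbin: Bystander: small steel bobbin, diameter 26, 20 high, standing on the filter's grey housing, on its robot side between drum and switch; origin centre of its underside.

How it is judged:
By the outcome, as a careful person would: the job done as asked, in the order asked, and still so for the second after the job is handed in, with the robot touching nothing.
It also fails if it takes over 72 s, if anything falls off the work surface, if the arm or the gripper's body presses on something with over 40 N, if the wrist force passes 120 N, or if a joint passes its speed limit or range.

### The arm

A 7-joint arm with a two-finger parallel gripper is mounted at the origin on the work surface. World frame = base frame: x ahead of the robot, y to its left, z up, the work surface at z = 0. Lengths are in m, angles in rad, forces in N, time in s.
With the tool pointing down it reaches from about 0.425 to 0.925 m from the base axis. Payload 6.8 kg.
Tool frame: the origin (TCP) lies at the very end of the fingers, on their centre line; the grasp point (between the pads) lies 19 mm behind it (hold_point_z is the distance from the TCP to the grasp point, in m); z points along the fingers, y is the direction in which the jaws open and shut (so a half turn about z gives the same grasp; the last joint's range is limited). The gripper opens to 85 mm and grips with 20 to 120 N. Pads are 22 mm wide; open, the fingers measure 114 mm over their backs; the gripper's body (76 mm by 85 mm) begins 54 mm behind the grasp point. The pads swing forward as they close: fully open they stand 13 mm farther back than shut.
Start: joints at [-1.305, 0.477, 0.022, 1.555, -0.011, 1.109, -0.083], TCP at [0.246, 0.628, 0.231] pointing down, gripper open.
Joint ranges: [-2.96, 2.96], [-0.34, 2.1], [-1.41, 1.46], [0.24, 2.44], [-1.37, 4.51], [0.17, 1.92], [-2.96, 2.96]. Speed limits (rad/s): [2.39, 2.39, 3.14, 3.14, 3.14, 3.14, 3.14].

### API

Orientations are given as a unit quaternion [w, x, y, z].
In Python, from station import get_obs, read_camera, calibration, hand_in, regions_of, hold_point_z gives the robot as it stands.
- The arm moves only by the tool send_rows, never from a script. Its argument "motion" is text: rows parted by semicolons, each of 7 numbers parted by spaces: the shift along the world's x, y, z in cm, then the turn, a rotation vector about the world's x, y, z in degrees, then the closure, from 0 (fully open) to 1 (shut). In form: dx dy dz rx ry rz fingers; .... A call has 1 to 20 rows; each row shifts and turns the pose as measured when the row begins; what a row does not reach is not made up. A row lasts 1/12 s, in which the tool goes at most 41.7 mm and 7.16 degrees, less where a joint would pass 70% of its speed; a pose out of reach is approached as far as the arm can. A call is refused whole if a number of a shift passes 4.17 or a number of a turn 7.16, either way. A call with a gripper value outside its range is refused whole. The fingers move at their own pace and stop on an object; "newtons" is the grip in N (left out, the last holds). Time passes only in rows, so rows that do not move let the fingers close. It gives the time, the measured TCP pose, the force and the opening at its end, in the units of the state.
- get_obs(): the state, without advancing time (a new reading comes with each control period).
- read_camera(name): name is "scene" or "top"; returns the picture (384x512x3 uint8, red, green, blue); there is no depth.
- calibration(name): a dict with "mtx" (3x3 intrinsics, pixels), "R" (3x3) and "t" (3): a world point X has camera coordinates R X + t. Camera axes: x right, y down, z forward; pixel columns grow to the right and rows downward; lengths in m; the calibration is good to about 2 mm. A picture is of the moment at which its call begins. calibration takes no time and is no camera call.
- hand_in(): hands the job in, once; it reports no verdict.
Trained networks look in the newest picture that a camera, given by its name, has taken for a name from the list of things; names that differ only in an ending like _2 or _b are one class to them, and where a whole thing is asked for, a point or a joint stands for the part that bears it (a point fixed in the world has none). Each returns a list of dicts, best first, with "conf" (0 to 1); they miss things now and then, are a little off and sometimes report something else, mostly with a low value. They report only what shows in the picture. A call takes as long as a camera call.
- regions_of(thing, camera): "region" (384x512 bool, what is visible of it) and "point" ([column, row] in pixels, amid what is visible of it).
The state is a dict: "t": time; "q": joint angles; "joint_vel": joint speeds; "joint_torque": joint torques, N m; "eef_pos": TCP position; "tool_rot": TCP orientation; "contact_force": force on the tool from outside, world axes, zero at the start; "torque": the same for the moment, N m; "gripper_width": opening from 0.0 (shut) to 1.0 (fully open).
Only numpy, scipy, OpenCV 4.12 (cv2) and the standard library are available. Lean on these libraries where they do the work, as an engineer would, in place of code of your own. Each camera call takes 0.05 s, during which the arm holds its last target.

## Working session

There is one attempt and no reset: what is moved stays moved. The work goes in short steps, Python scripts to look and compute and a tool call to move; the robot and the scene stay as the last step left them, time stands still between calls to the robot, and variables do not carry over. Pictures are saved under pics/ and viewed, and the job is handed in when it is done.

Besides the shell and the picture viewer there is one more tool, called after ">>>" as a command line: name --argument value ..., lists and objects as JSON in quotes. send_rows: Moves the arm, as the interface text tells. Its arguments: {"type":"object","properties":{"motion":{"type":"string"},"newtons":{"type":"number"}},"required":["motion"]}

```bash
ls; mkdir -p pics; python3 - <<'E'
from station import *
import cv2,numpy as np
o=get_obs();print(o)
print(hold_point_z if not callable(hold_point_z) else hold_point_z())
for n in("scene","top"):
    im=read_camera(n);cv2.imwrite(f"pics/{n}0.png",im[:,:,::-1]);c=calibration(n);print(n,c)
E
```

```text
pics
{'t': 0.0, 'q': array([-1.30509359,  0.47778263,  0.02231956,  1.55645231, -0.01151959,
        1.10929173, -0.08310388]), 'joint_vel': array([ 6.58606391e-04, -2.29601377e-03,  2.01962283e-04,  4.62251915e-05,
        6.79551323e-04, -1.77753524e-03,  6.56240010e-04]), 'joint_torque': array([-1.18390803e-03, -5.96438134e+01,  1.60713807e+00, -2.81204385e+01,
        1.23427444e-02,  9.01942461e-03, -3.35915547e-05]), 'eef_pos': array([0.24626277, 0.62783948, 0.23033667]), 'tool_rot': array([-1.14937462e-04,  1.85801838e-01,  9.82586821e-01, -8.95913144e-04]), 'contact_force': array([-0.67827573, -0.38923378,  1.02814196]), 'torque': array([-0.00428317,  0.01462457, -0.00777158]), 'gripper_width': 0.9973662449236835}
0.0187
scene {'mtx': array([[360.69004763,   0.        , 256.10061978],
       [  0.        , 360.69004763, 188.00191145],
       [  0.        ,   0.        ,   1.        ]]), 'R': array([[ 0.96017617, -0.27935167,  0.00493654],
       [-0.17396134, -0.61157211, -0.77182706],
       [ 0.21863023,  0.74023118, -0.63581336]]), 't': array([-0.51800502,  0.18497579,  1.010601  ])}
top {'mtx': array([[470.09161336,   0.        , 255.75303775],
       [  0.        , 470.09161336, 190.09795948],
       [  0.        ,   0.        ,   1.        ]]), 'R': array([[ 9.14784836e-04, -9.99968414e-01, -7.89516059e-03],
       [-9.95506594e-01, -1.63070141e-04, -9.46921013e-02],
       [ 9.46878229e-02,  7.94630733e-03, -9.95475300e-01]]), 't': array([0.002694  , 0.5742682 , 1.36447632])}
```

View pics/scene0.png

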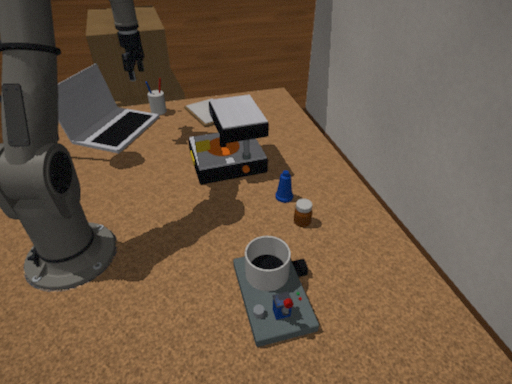

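View pics/top0.png

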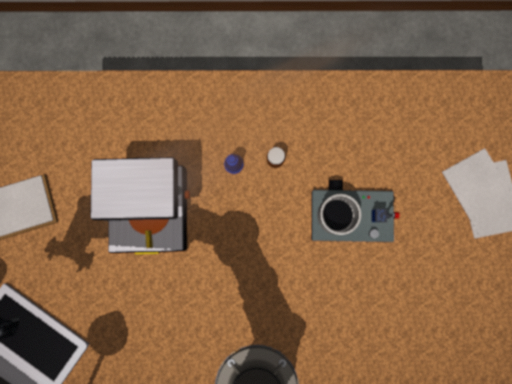

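```bash
cat > h.py <<'E'
from station import *
import cv2,numpy as np
def proj(n,X):
    c=calibration(n);p=c["mtx"]@(c["R"]@np.asarray(X,float)+c["t"]);return p[:2]/p[2]
def ray(n,uv,z):
    c=calibration(n);d=c["R"].T@np.linalg.solve(c["mtx"],[uv[0],uv[1],1.]);o=-c["R"].T@c["t"]
    return o+d*(z-o[2])/d[2]
E
python3 - <<'E'
from h import *
for cam in("top","scene"):
    for th in["cover","knob","fin","machine","filter","roller","cone","jar","bobbin"]:
        try:
            r=regions_of(th,cam)
        except Exception as e: print(cam,th,e);continue
        for x in r[:2]:
            m=x["region"];ys,xs=np.nonzero(m)
            print(cam,th,round(x["conf"],2),np.round(x["point"],1),m.sum(),(xs.min(),xs.max(),ys.min(),ys.max()), np.round([xs.mean(),ys.mean()],1))
print(get_obs()["t"])
E
```

```text
top cover 0.96 [147.4 228.9] 595 (np.int64(128), np.int64(168), np.int64(219), np.int64(248)) [147.8 228.7]
top knob 0.56 [147.6 229.8] 533 (np.int64(129), np.int64(167), np.int64(219), np.int64(247)) [148.2 227.9]
top fin 0.7 [146.4 226.5] 539 (np.int64(130), np.int64(167), np.int64(219), np.int64(248)) [148.3 228.9]
top fin 0.22 [138.9 198.5] 7931 (np.int64(91), np.int64(189), np.int64(158), np.int64(254)) [140.3 201.9]
top machine 0.8 [138.2 200.1] 7871 (np.int64(91), np.int64(189), np.int64(158), np.int64(254)) [140.2 201.9]
top filter 0.84 [349.8 216.3] 4347 (np.int64(311), np.int64(398), np.int64(180), np.int64(242)) [351.3 214.4]
top filter 0.18 [148.1 227.4] 515 (np.int64(129), np.int64(167), np.int64(220), np.int64(247)) [148. 228.]
top roller 0.44 [397.  214.8] 62 (np.int64(387), np.int64(398), np.int64(212), np.int64(218)) [393.2 215.2]
top cone 0.78 [232.8 164.9] 303 (np.int64(224), np.int64(242), np.int64(154), np.int64(173)) [233. 164.]
top jar 0.61 [275.9 158.5] 263 (np.int64(267), np.int64(284), np.int64(148), np.int64(167)) [275.6 157.5]
scene cover 0.64 [218.5 148.3
[... 370 characters left out ...]
4(140), np.int64(156)) [217.7 147.8]
scene machine 0.61 [233.9 140.5] 4329 (np.int64(190), np.int64(267), np.int64(96), np.int64(184)) [233. 141.]
scene filter 0.66 [274.1 289.5] 6069 (np.int64(234), np.int64(318), np.int64(236), np.int64(346)) [274.4 291.5]
scene cone 0.61 [285.3 191. ] 369 (np.int64(276), np.int64(292), np.int64(172), np.int64(202)) [284.9 188.7]
scene jar 0.88 [303.3 211.1] 455 (np.int64(294), np.int64(312), np.int64(199), np.int64(227)) [303.3 213.2]
scene bobbin 0.5 [260.6 311.4] 122 (np.int64(254), np.int64(264), np.int64(306), np.int64(318)) [258.8 312. ]
scene bobbin 0.39 [218.7 148.6] 523 (np.int64(196), np.int64(238), np.int64(138), np.int64(155)) [217.1 147.2]
1.0
```

```bash
python3 - <<'E'
import cv2,numpy as np
t=cv2.imread("pics/top0.png");s=cv2.imread("pics/scene0.png")
a=cv2.resize(t[150:260,85:195],None,fx=5,fy=5,interpolation=cv2.INTER_CUBIC)
cv2.imwrite("pics/z1.png",a)
cv2.imwrite("pics/z2.png",cv2.resize(t[170:250,300:410],None,fx=7,fy=7,interpolation=cv2.INTER_CUBIC))
cv2.imwrite("pics/z3.png",cv2.resize(s[90:190,180:280],None,fx=6,fy=6,interpolation=cv2.INTER_CUBIC))
cv2.imwrite("pics/z4.png",cv2.resize(s[230:350,225:330],None,fx=5,fy=5,interpolation=cv2.INTER_CUBIC))
E
```

```text
(no output)
```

View pics/z1.png

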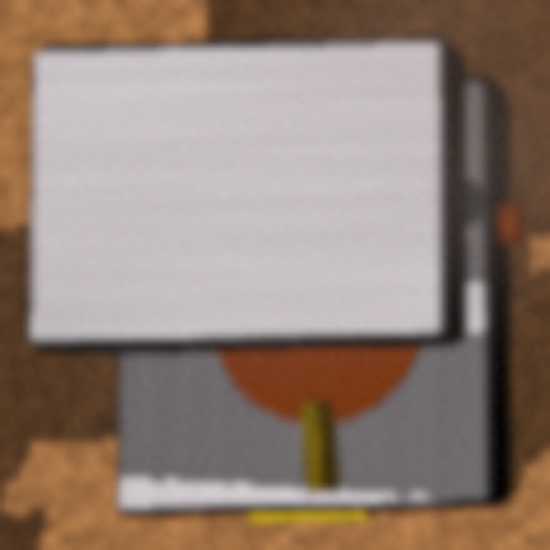

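View pics/z2.png

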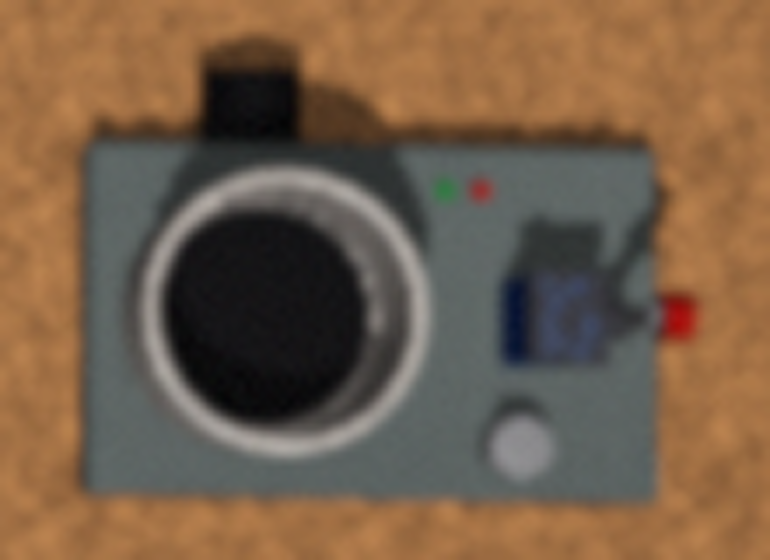

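View pics/z3.png

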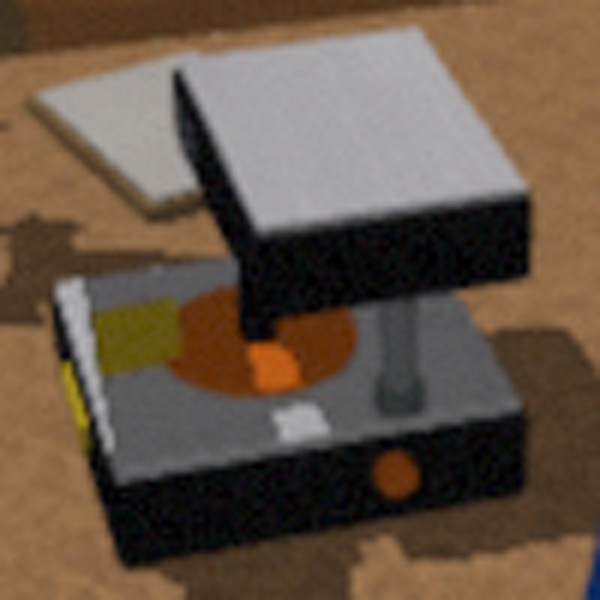

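View pics/z4.png

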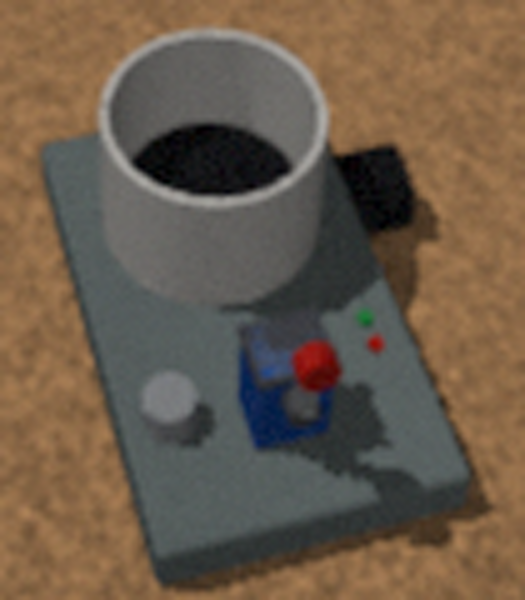

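```bash
python3 - <<'E'
from h import *
c=lambda x,y:(85+(x+.5)/5-.5,150+(y+.5)/5-.5)
f=lambda x,y:(300+(x+.5)/7-.5,170+(y+.5)/7-.5)
for nm,p,z in[("bedFL",(118,512),.07),("bedFR",(490,498),.07),("headFL",(33,338),.209),("headFR",(442,333),.209),("headBL",(38,50),.209),("headBR",(442,42),.209),
 ("finin",(315,403),.118),("finout",(320,487),.118),("plateL",(222,350),.083),("plateR",(417,350),.083),("plateB",(285,418),.083)]:
    print(nm,ray("top",c(*p),z).round(4))
for nm,p,z in[("rim",(285,310),.11),("rimL",(140,310),.11),("rimR",(431,310),.11),("rimT",(285,163),.11),("rimB",(285,458),.11),("roller",(680,318),.128),("bobbin",(520,447),.05),("hFL",(88,490),.03),("hFR",(655,499),.03),("hBL",(85,140),.03),("hBR",(652,147),.03)]:
    print(nm,ray("top",f(*p),z).round(4))
s=lambda x,y:(225+(x+.5)/5-.5,230+(y+.5)/5-.5)
for nm,p,z in[("rimL",(99,118),.11),("rimR",(329,118),.11),("rimT",(213,31),.11),("rimB",(213,207),.11),("roller",(317,366),.118),("bobbin",(170,396),.05)]:
    print(nm,ray("scene",s(*p),z).round(4))
b=lambda x,y:(180+(x+.5)/6-.5,90+(y+.5)/6-.5)
for nm,p,z in[("fintopout",(96,316),.118),("fintopin",(181,301),.118),("finbotout",(105,373),.078),("finbotin",(182,358),.078),("bedFL",(58,292),.07),("bedFR",(120,478),.07),("bedBR",(520,410),.07)]:
    print(nm,ray("scene",b(*p),z).round(4))
for cone,z in(("cone",.0),("jar",0.)): pass
print("cone",ray("top",(233,164),.05),"jar",ray("top",(275.6,157.5),.075))
print(ray("scene",(303.3,213.2),.04),ray("scene",(285,188.7),.045))
E
```

```text
bedFL [0.3935 0.4217 0.07  ]
bedFR [0.4016 0.2102 0.07  ]
headFL [0.4871 0.4236 0.209 ]
headFR [0.4898 0.2135 0.209 ]
headBL [0.6364 0.4261 0.209 ]
headBR [0.6405 0.2162 0.209 ]
finin [0.4548 0.2995 0.118 ]
finout [0.409  0.2958 0.118 ]
plateL [0.485  0.3613 0.083 ]
plateR [0.4851 0.2507 0.083 ]
plateB [0.4467 0.3246 0.083 ]
rim [ 0.5004 -0.2316  0.11  ]
rimL [ 0.5004 -0.1743  0.11  ]
rimR [ 0.5004 -0.2892  0.11  ]
rimT [ 0.5587 -0.2325  0.11  ]
rimB [ 0.4422 -0.2306  0.11  ]
roller [ 0.4966 -0.382   0.128 ]
bobbin [ 0.4468 -0.3376  0.05  ]
hFL [ 0.4288 -0.162   0.03  ]
hFR [ 0.4253 -0.3981  0.03  ]
hBL [ 0.5756 -0.1622  0.03  ]
hBR [ 0.5727 -0.4007  0.03  ]
rimL [ 0.445  -0.2213  0.11  ]
rimR [ 0.5522 -0.252   0.11  ]
rimT [ 0.5154 -0.182   0.11  ]
rimB [ 0.4821 -0.2871  0.11  ]
roller [ 0.4973 -0.3836  0.118 ]
bobbin [ 0.4464 -0.3395  0.05  ]
fintopout [0.4076 0.2955 0.118 ]
fintopin [0.4575 0.2982 0.118 ]
finbotout [0.4089 0.2964 0.078 ]
finbotin [0.4553 0.2998 0.078 ]
bedFL [0.3962 0.4068 0.07  ]
bedFR [0.4015 0.2022 0.07  ]
bedBR [0.6355 0.2047 0.07  ]
cone [0.64886751 0.06952882 0.05      ] jar [ 0.66392864 -0.05438359  0.075     ]
[ 0.66906773 -0.06231555  0.04      ] [0.65295117 0.05624499 0.045     ]
```

>>> send_rows --motion "1.8 -3.3 -0.5 0 0 6.3 0;1.8 -3.3 -0.5 0 0 6.3 0;1.8 -3.3 -0.5 0 0 6.3 0;1.8 -3.3 -0.5 0 0 6.3 0;1.8 -3.3 -0.5 0 0 0 0;1.8 -3.3 -0.5 0 0 0 0;1.8 -3.3 -0.5 0 0 0 0;1.8 -3.3 -0.5 0 0 0 0;1.8 -3.3 -0.5 0 0 0 0;0 0 0 0 0 0 0" --newtons 90

```text
t: 1.83
eef_pos: [0.4082, 0.3205, 0.1855]
tool_rot: [-0.001, -0.048, 0.999, 0.002]
contact_force: [1.1, -0.1, -0.6]
gripper_width: 1.0
```

```bash
cat >> h.py <<'E'
def st():
    o=get_obs();w,x,y,z=o["tool_rot"]
    ty=np.array([2*(x*y-w*z),1-2*(x*x+z*z),2*(y*z+w*x)]);tz=np.array([2*(x*z+w*y),2*(y*z-w*x),1-2*(x*x+y*y)])
    print("t",round(o["t"],2),"pos",o["eef_pos"].round(4),"yaw_y",np.degrees(np.arctan2(ty[1],ty[0])).round(2),"tz",tz.round(4),"F",o["contact_force"].round(2),"M",o["torque"].round(2),"w",round(o["gripper_width"],3),"q",o["q"].round(2))
E
python3 -c "
from h import *
st()"
```

```text
t 1.83 pos [0.4082 0.3205 0.1855] yaw_y 95.51 tz [-0.0021  0.0047 -1.    ] F [ 1.05 -0.09 -0.6 ] M [-0.09 -0.01  0.04] w 1.0 q [-0.8   0.27  0.02  1.98 -0.01  0.89  0.89]
```

>>> send_rows --motion "1 -1.2 0 0 0 -1.2 0;0.9 -1.1 0 0 0 0 0;0 0 -3 0 0 0 0;0 0 -2 0 0 0 0"

```text
t: 2.17
eef_pos: [0.4328, 0.2951, 0.1393]
tool_rot: [0.004, -0.033, 0.999, 0.005]
contact_force: [-1.2, -0.2, -0.9]
gripper_width: 1.001
```

```bash
python3 -c "
from h import *
st()
t=read_camera('top')[:,:,::-1];s=read_camera('scene')[:,:,::-1]
a=cv2.resize(t[190:270,100:200],None,fx=4,fy=4,interpolation=cv2.INTER_CUBIC)
b=cv2.resize(s[90:190,170:270],None,fx=4,fy=4,interpolation=cv2.INTER_CUBIC)
o=np.zeros((400,800,3),np.uint8);o[:320,:400]=a;o[:,400:]=b
cv2.imwrite('pics/a1.png',o)"
```

```text
t 2.17 pos [0.4328 0.2951 0.1393] yaw_y 93.79 tz [ 0.0067  0.0111 -0.9999] F [-1.22 -0.19 -0.9 ] M [ 0.01  0.04 -0.01] w 1.001 q [-0.74  0.34  0.03  2.01 -0.02  0.78  0.94]
```

View pics/a1.png

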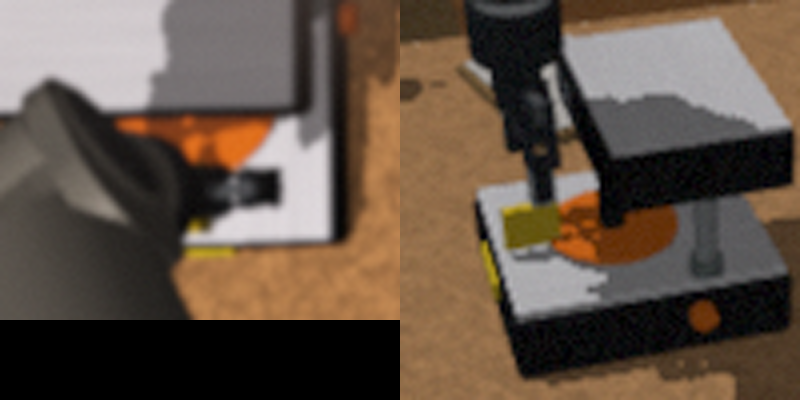

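>>> send_rows --motion "-0.5 0.2 0 0 0 0 0;0 0 -2 0 0 0 0;0 0 -2 0 0 0 0;0 0 0 0 0 0 0"

```text
t: 2.6
eef_pos: [0.4269, 0.3008, 0.1018]
tool_rot: [0.004, -0.034, 0.999, 0.006]
contact_force: [-0.3, -0.5, -0.1]
gripper_width: 1.0
```

```bash
python3 -c "
from h import *
st()"
```

```text
t 2.6 pos [0.4269 0.3008 0.1018] yaw_y 93.95 tz [ 0.0073  0.0131 -0.9999] F [-0.3  -0.49 -0.06] M [-0.04  0.03  0.03] w 1.0 q [-0.75  0.39  0.03  2.04 -0.02  0.69  0.93]
```

>>> send_rows --motion "0 -0.3 -1 -0.7 0.4 0 0;0 0 -1 0 0 0 0;0 0 0 0 0 0 0"

```text
t: 2.85
eef_pos: [0.4275, 0.3003, 0.0839]
tool_rot: [0.001, -0.035, 0.999, 0.002]
contact_force: [0.4, 0.6, -0.2]
gripper_width: 0.997
```

```bash
python3 -c "
from h import *
st()
s=read_camera('scene')[:,:,::-1]
b=cv2.resize(s[90:190,170:270],None,fx=6,fy=6,interpolation=cv2.INTER_CUBIC)
cv2.imwrite('pics/a2.png',b)"
```

```text
t 2.85 pos [0.4275 0.3003 0.0839] yaw_y 94.07 tz [ 0.0027  0.0031 -1.    ] F [ 0.4   0.57 -0.22] M [0.01 0.04 0.03] w 0.997 q [-0.75  0.42  0.03  2.05 -0.02  0.67  0.93]
```

View pics/a2.png

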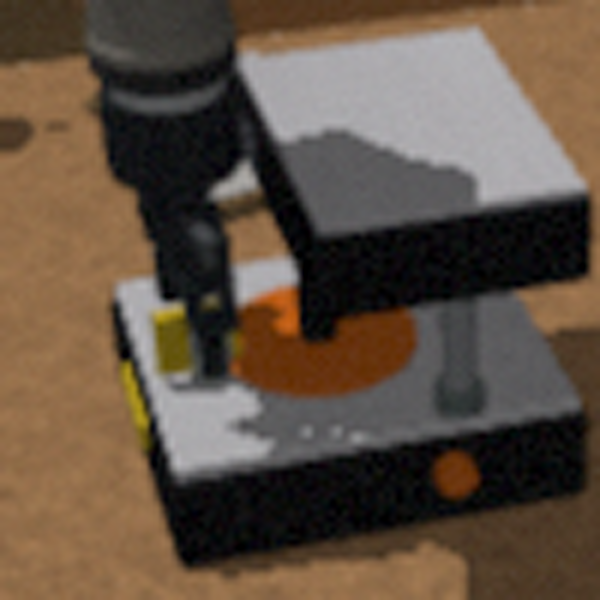

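>>> send_rows --motion "-0.05 -0.3 -0.2 0 0 0 0;0 0 0 0 0 0 0.4;0 0 0 0 0 0 0.7;0 0 0 0 0 0 1;0 0 0 0 0 0 1;0 0 0 0 0 0 1;0 0 0 0 0 0 1;0 0 0 0 0 0 1"

```text
t: 3.57
eef_pos: [0.4288, 0.2982, 0.0852]
tool_rot: [0.003, -0.035, 0.999, 0.003]
contact_force: [-0.2, 0.1, 0.7]
gripper_width: 0.101
```

```bash
python3 -c "
from h import *
st()"
```

```text
t 3.57 pos [0.4288 0.2982 0.0852] yaw_y 94.02 tz [ 0.0066  0.0065 -1.    ] F [-0.17  0.14  0.7 ] M [-0.12  0.04 -0.02] w 0.101 q [-0.75  0.42  0.03  2.05 -0.02  0.66  0.93]
```

>>> send_rows --motion "0 0 0 0 0 0 1;0 0 0.4 0 0 0 1;0 0 0.6 0 0 0 1;0 0 0.5 0 0 0 1;0 0 0 0 0 0 1"

```text
t: 3.98
eef_pos: [0.4279, 0.2974, 0.1008]
tool_rot: [0.002, -0.035, 0.999, 0.002]
contact_force: [0.3, -0.1, -1.5]
gripper_width: 0.102
```

```bash
python3 -c "
from h import *
st()
s=read_camera('scene')[:,:,::-1]
b=cv2.resize(s[90:190,170:270],None,fx=6,fy=6,interpolation=cv2.INTER_CUBIC)
cv2.imwrite('pics/a3.png',b)"
```

```text
t 3.98 pos [0.4279 0.2974 0.1008] yaw_y 94.01 tz [ 0.0044  0.0047 -1.    ] F [ 0.26 -0.14 -1.54] M [0.01 0.01 0.04] w 0.102 q [-0.75  0.39  0.03  2.04 -0.02  0.7   0.93]
```

View pics/a3.png

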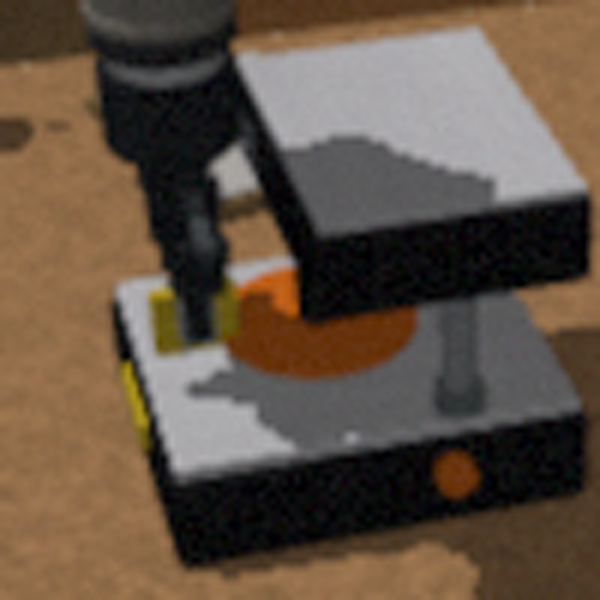

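>>> send_rows --motion "-0.5 0 0 0 0 0 1;-1 0 0 0 0 0 1;-1.2 0 0 0 0 0 1;-1.2 0 0 0 0 0 1;-1.2 0 0.1 0 0 -1.5 1;-0.7 0 0.2 0 0 -3 1;0 -0.4 0.3 0 0 -4 1;0.4 -0.8 0.3 0 0 -5 1;0.6 -1 0.3 0 0 -5 1;0.7 -1.2 0.2 0 0 -5 1;0.8 -1.4 0 0 0 -5 1;0.8 -1.5 0 0 0 -5 1;0.8 -1.5 0 0 0 -5 1;0.8 -1.5 0 0 0 -5 1;0.8 -1.5 0 0 0 -5 1;0.8 -1.5 0 0 0 -5 1;0.8 -1.5 0 0 0 -5 1;0.8 -1.4 0 0 0 -5 1;0.6 -1.2 0 0 0 -5 1;0.3 -0.6 0 0 0 -4 1"

```text
t: 5.7
eef_pos: [0.4303, 0.1237, 0.1124]
tool_rot: [-0.004, 0.579, 0.816, 0.001]
contact_force: [-0.6, -0.3, -2.3]
gripper_width: 0.105
```

```bash
cat >> h.py <<'E'
def snap(name,tb=None,sb=None):
    t=read_camera('top')[:,:,::-1];s=read_camera('scene')[:,:,::-1]
    if tb is None: tb=(100,300,80,420)
    if sb is None: sb=(90,350,170,350)
    o=np.zeros((400,800,3),np.uint8)
    for im,b,x0 in((t,tb,0),(s,sb,400)):
        c=im[b[0]:b[1],b[2]:b[3]];f=min(400/c.shape[0],400/c.shape[1]);c=cv2.resize(c,None,fx=f,fy=f,interpolation=cv2.INTER_CUBIC)[:400,:400]
        o[:c.shape[0],x0:x0+c.shape[1]]=c
    cv2.imwrite('pics/'+name,o)
E
python3 -c "
from h import *
st()
snap('a4.png')"
```

```text
t 5.7 pos [0.4303 0.1237 0.1124] yaw_y 19.3 tz [-0.005   0.0072 -1.    ] F [-0.61 -0.32 -2.34] M [ 0.07 -0.01  0.05] w 0.105 q [-0.73  0.29  0.37  2.21 -0.18  0.67  0.1 ]
```

View pics/a4.png

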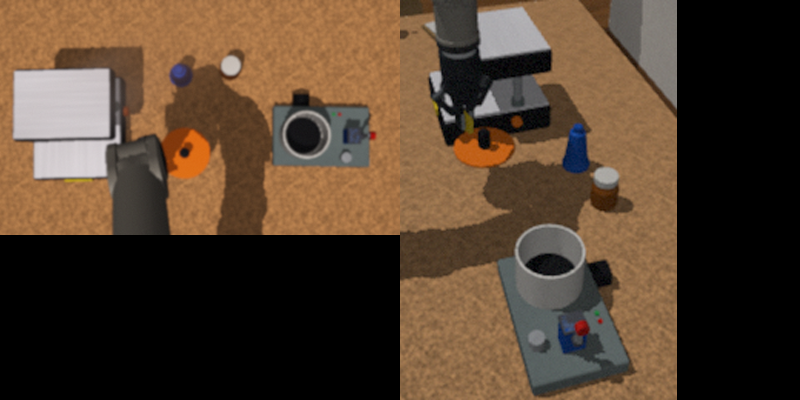

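>>> send_rows --motion "0.6 -0.3 0 0 0 -4 1;1 -0.5 0 0 0 -5 1;1.1 -0.5 -0.5 0 0 -4 1;1 -0.5 -1 0 0 0 1;0.6 -0.3 -1.2 0 0 0 1;0 0 -1.2 0 0 0 1;0 0 -1.2 0 0 0 1;0 0 -1 0 0 0 1;0 0 -0.6 0 0 0 1;0 0 0 0 0 0 1"

```text
t: 6.63
eef_pos: [0.4655, 0.1148, 0.042]
tool_rot: [-0.008, 0.655, 0.755, 0.003]
contact_force: [-0.9, -0.6, -1.0]
gripper_width: 0.108
```

```bash
python3 -c "
from h import *
st()
snap('a5.png',(140,280,150,290),(100,260,150,310))"
```

```text
t 6.63 pos [0.4655 0.1148 0.042 ] yaw_y 8.12 tz [-0.0074  0.0155 -0.9999] F [-0.85 -0.63 -1.04] M [ 0.01  0.02 -0.  ] w 0.108 q [-0.63  0.47  0.33  2.17 -0.32  0.54  0.09]
```

View pics/a5.png

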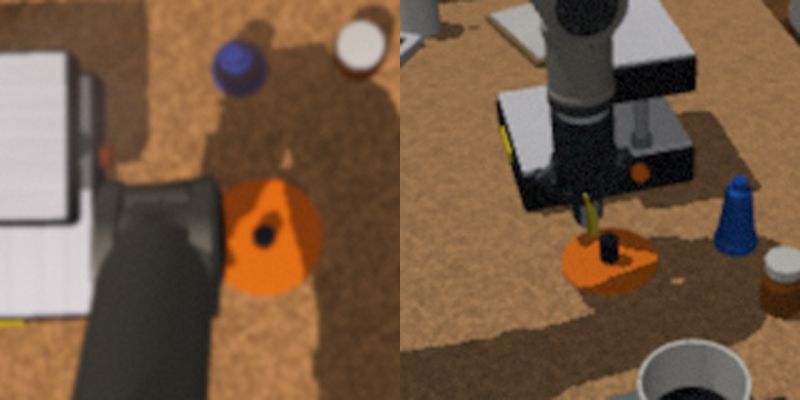

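>>> send_rows --motion "0.5 -0.6 -0.3 -0.8 -0.4 0 1;0.4 -0.6 -0.7 0 0 0 1;0 0 -0.7 0 0 0 1;0 0 -0.4 0 0 0 1;0 0 0 0 0 0 1"

```text
t: 7.15
eef_pos: [0.4781, 0.102, 0.022]
tool_rot: [0.002, 0.655, 0.755, 0.003]
contact_force: [-0.3, 0.7, -1.4]
gripper_width: 0.105
```

```bash
python3 -c "
from h import *
st()"
```

```text
t 7.15 pos [0.4781 0.102  0.022 ] yaw_y 8.13 tz [ 0.0063  0.002  -1.    ] F [-0.29  0.66 -1.42] M [ 0.08  0.01 -0.01] w 0.105 q [-0.6   0.52  0.32  2.17 -0.33  0.5   0.12]
```

>>> send_rows --motion "0 0 -0.3 0 0.3 0 1;0 0 -0.3 0 0 0 1;0 0 0 0 0 0 1"

```text
t: 7.4
eef_pos: [0.4784, 0.1019, 0.0154]
tool_rot: [-0.001, 0.655, 0.755, 0.001]
contact_force: [-0.4, 0.4, 2.5]
gripper_width: 0.106
```

```bash
python3 -c "
from h import *
st()"
```

```text
t 7.4 pos [0.4784 0.1019 0.0154] yaw_y 8.1 tz [ 6.0e-04  2.2e-03 -1.0e+00] F [-0.36  0.39  2.5 ] M [-0.34  0.08 -0.05] w 0.106 q [-0.59  0.53  0.31  2.16 -0.34  0.49  0.13]
```

>>> send_rows --motion "0 0 -0.1 0 0 0 1;0 0 0 0 0 0 0.85;0 0 0 0 0 0 0.7;0 0 0 0 0 0 0.5;0 0 0 0 0 0 0.2;0 0 0 0 0 0 0;0 0 0 0 0 0 0;0 0 0 0 0 0 0"

```text
t: 8.07
eef_pos: [0.4794, 0.1026, 0.0156]
tool_rot: [-0.0, 0.655, 0.755, 0.002]
contact_force: [0.0, -0.0, -0.8]
gripper_width: 0.979
```

```bash
python3 -c "
from h import *
st()
snap('a6.png',(140,280,150,290),(100,260,150,310))"
```

```text
t 8.07 pos [0.4794 0.1026 0.0156] yaw_y 8.12 tz [ 0.0025  0.0036 -1.    ] F [ 0.05 -0.03 -0.82] M [-0.02 -0.04  0.01] w 0.979 q [-0.59  0.53  0.31  2.16 -0.34  0.49  0.13]
```

View pics/a6.png

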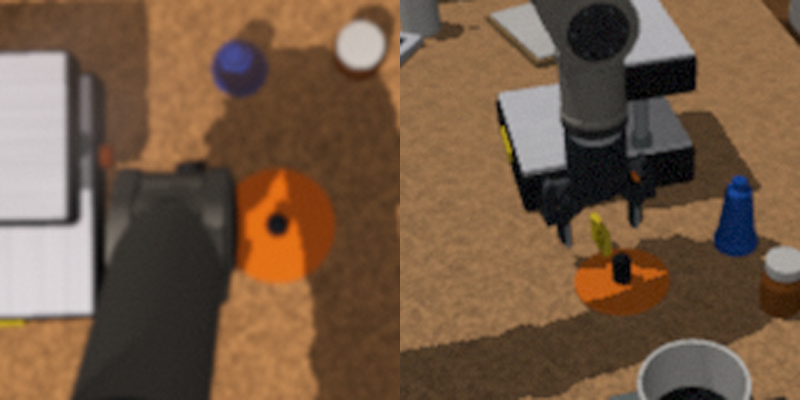

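>>> send_rows --motion "0 0 1 0 0 0 0;0 0 2 0 0 0 0;0 0 2 0 0 0 0;0 0.5 2 0 0 0 0;0 0.5 2 0 0 0 0;0 0 1 0 0 0 0;0 0 0 0 0 0 0"

```text
t: 8.75
eef_pos: [0.4776, 0.1114, 0.1225]
tool_rot: [-0.001, 0.656, 0.755, 0.001]
contact_force: [-0.7, -0.1, -0.9]
gripper_width: 1.0
```

```bash
python3 -c "
from h import *
st()
snap('a7.png',(170,270,200,300),(160,260,190,290))
for cam in('top','scene'):
  for th in('cover','knob','fin'):
    for x in regions_of(th,cam)[:1]:
        m=x['region'];ys,xs=np.nonzero(m);print(cam,th,x['conf'],x['point'],m.sum(),xs.min(),xs.max(),ys.min(),ys.max())
"
```

```text
t 8.75 pos [0.4776 0.1114 0.1225] yaw_y 7.98 tz [-4.0e-04  2.5e-03 -1.0e+00] F [-0.66 -0.1  -0.88] M [-0.06 -0.01  0.01] w 1.0 q [-0.71  0.34  0.43  2.11 -0.22  0.73 -0.  ]
top cover 0.77 [245.7, 221.1] 1277 227 266 199 240
top knob 0.93 [245.8, 219.4] 1267 227 266 199 239
top fin 0.86 [242.9, 216.6] 1182 228 265 199 238
scene cover 0.8 [237.7, 213.4] 871 220 257 187 226
scene knob 0.62 [235.4, 209.5] 863 220 257 186 226
scene fin 0.82 [240.5, 212.7] 926 220 257 186 226
```

View pics/a7.png

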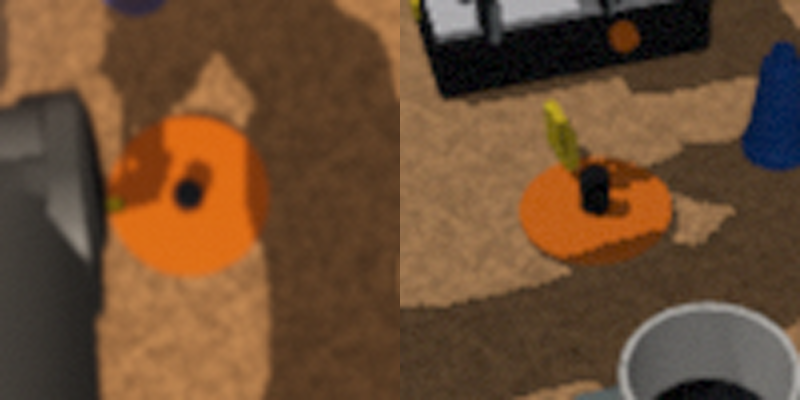

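```bash
cat >> h.py <<'E'
from scipy.optimize import least_squares
def circ(P,r=None):
    P=np.asarray(P)[:,:2]
    f=(lambda p:np.hypot(P[:,0]-p[0],P[:,1]-p[1])-(p[2] if r is None else r))
    s=least_squares(f,[*P.mean(0),.06],loss="soft_l1",f_scale=.001)
    return s.x,np.abs(s.fun).mean()
def orange_hull(im,z,cam,roi=None):
    hsv=cv2.cvtColor(im,cv2.COLOR_RGB2HSV)
    m=((hsv[...,0]<=14)&(hsv[...,1]>190)&(hsv[...,2]>70)).astype(np.uint8)
    if roi is not None:
        k=np.zeros_like(m);k[roi[0]:roi[1],roi[2]:roi[3]]=1;m*=k
    n,l,s,c=cv2.connectedComponentsWithStats(m);i=1+np.argmax(s[1:,4]);m=(l==i).astype(np.uint8)
    ct=max(cv2.findContours(m,cv2.RETR_EXTERNAL,cv2.CHAIN_APPROX_NONE)[0],key=len)[:,0,:]
    h=cv2.convexHull(ct)[:,0,:].astype(float)
    return np.array([ray(cam,p,z) for p in h]),s[i]
E
python3 -c "
from h import *
for cam in('top','scene'):
    im=read_camera(cam);cv2.imwrite('pics/raw_%s.png'%cam,im[:,:,::-1])
    P,s=orange_hull(im,.013,cam,(170,270,190,290))
    print(cam,s,len(P),circ(P))
    hsv=cv2.cvtColor(im,cv2.COLOR_RGB2HSV)
k=lambda x,y,c0,r0:(c0+(x+.5)/4-.5,r0+(y+.5)/4-.5)
print('knob top',ray('top',k(188,194,200,170),.048),'scene',ray('scene',k(595-400,176,190,160),.048))
"

```

```text
top [ 227  199   40   40 1232] 24 (array([0.49136397, 0.02988321, 0.05988173]), np.float64(0.00037620080717818007))
scene [220 199  38  27 696] 21 (array([0.48959652, 0.02569974, 0.05951378]), np.float64(0.000774141009903956))
knob top [0.49063742 0.02923838 0.048     ] scene [0.48974951 0.02430112 0.048     ]
```

>>> send_rows --motion "0.3 -1.5 0 0 0 0 0;0.3 -2 0 0 0 0 0;0.3 -2 0 0 0 0 0;0.3 -2 -1 0 0 0 0;0 -0.8 -1.5 0 0 0 0;0 0 -1.5 0 0 0 0;0 0 0 0 0 0 0"

```text
t: 9.83
eef_pos: [0.4888, 0.0245, 0.0773]
tool_rot: [-0.002, 0.655, 0.755, -0.002]
contact_force: [-0.1, 0.3, 0.2]
gripper_width: 0.999
```

```bash
python3 -c "
from h import *
st()
snap('a8.png',(170,270,200,300),(160,260,190,290))
"

```

```text
t 9.83 pos [0.4888 0.0245 0.0773] yaw_y 8.11 tz [-4.6e-03 -6.0e-04 -1.0e+00] F [-0.14  0.27  0.16] M [-0.06  0.01  0.  ] w 0.999 q [-0.51  0.42  0.41  2.14 -0.28  0.63  0.24]
```

View pics/a8.png

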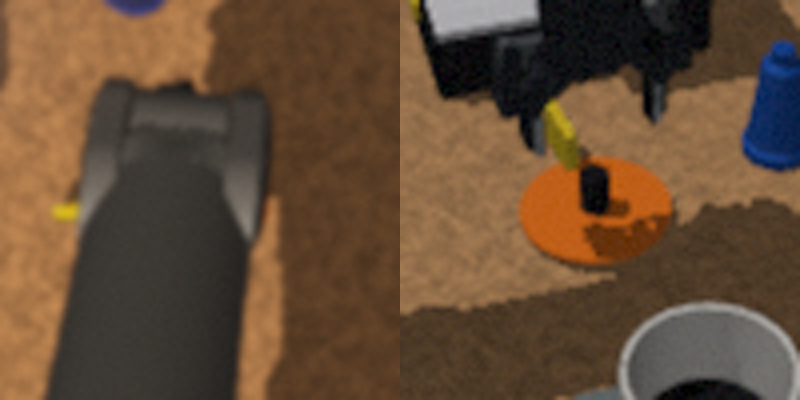

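>>> send_rows --motion "0.1 0.1 -1.2 0 -0.2 0 0;0 0 -1.5 0 0 0 0;0 0 -1.3 0 0 0 0;0 0 -0.8 0 0 0 0;0 0 0 0 0 0 0"

```text
t: 10.35
eef_pos: [0.4949, 0.0295, 0.0337]
tool_rot: [0.002, 0.654, 0.757, 0.004]
contact_force: [-0.5, -0.1, 0.2]
gripper_width: 1.003
```

```bash
python3 -c "
from h import *
st()
snap('a9.png',(170,270,200,300),(160,260,190,290))
"

```

```text
t 10.35 pos [0.4949 0.0295 0.0337] yaw_y 8.38 tz [ 0.0087  0.0031 -1.    ] F [-0.47 -0.14  0.18] M [0.03 0.05 0.01] w 1.003 q [-0.47  0.5   0.35  2.15 -0.34  0.53  0.28]
```

View pics/a9.png

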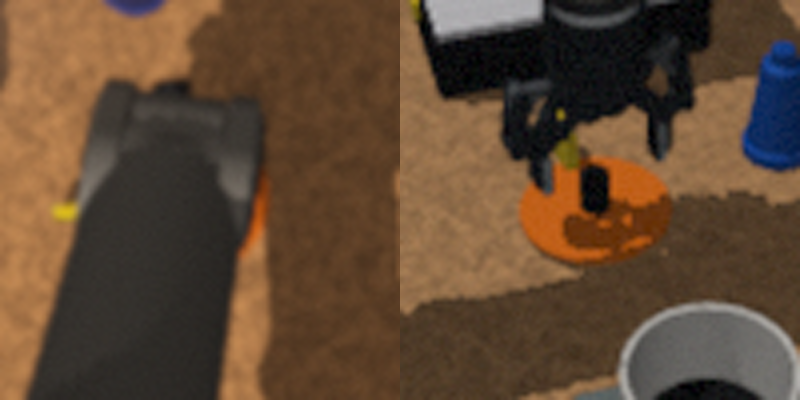

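>>> send_rows --motion "-0.5 -0.4 -0.3 -0.2 0.5 0 0;0 0 -0.5 0 0 0 0;0 0 0 0 0 0 0"

```text
t: 10.7
eef_pos: [0.4916, 0.0256, 0.0283]
tool_rot: [0.001, 0.653, 0.757, 0.001]
contact_force: [0.6, -0.9, -0.1]
gripper_width: 1.0
```

```bash
python3 -c "
from h import *
st()
"

```

```text
t 10.7 pos [0.4916 0.0256 0.0283] yaw_y 8.4 tz [ 4.1e-03  4.0e-04 -1.0e+00] F [ 0.57 -0.89 -0.05] M [-0.03  0.04 -0.  ] w 1.0 q [-0.46  0.51  0.35  2.16 -0.34  0.52  0.29]
```

>>> send_rows --motion "-0.1 0 -0.5 0 0.3 0 0;0 0 -0.4 0 0 0 0;0 0 0 0 0 0 0"

```text
t: 10.95
eef_pos: [0.4909, 0.0255, 0.019]
tool_rot: [-0.0, 0.653, 0.757, 0.0]
contact_force: [-0.4, 0.3, -0.3]
gripper_width: 0.999
```

```bash
python3 -c "
from h import *
st()
snap('a10.png',(170,270,200,300),(160,260,190,290))
"

```

```text
t 10.95 pos [0.4909 0.0255 0.019 ] yaw_y 8.39 tz [-5.e-04  7.e-04 -1.e+00] F [-0.39  0.25 -0.28] M [ 0.01  0.   -0.02] w 0.999 q [-0.45  0.53  0.34  2.16 -0.35  0.51  0.3 ]
```

View pics/a10.png

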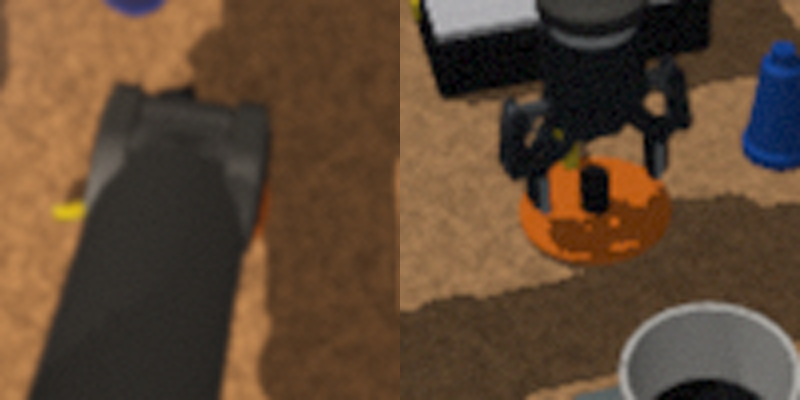

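>>> send_rows --motion "0 0 0 0 0 0 0.4;0 0 0 0 0 0 0.6;0 0 0 0 0 0 0.8;0 0 0 0 0 0 1;0 0 0 0 0 0 1;0 0 0 0 0 0 1;0 0 0 0 0 0 1" --newtons 60

```text
t: 11.63
eef_pos: [0.4913, 0.0255, 0.02]
tool_rot: [-0.0, 0.654, 0.757, 0.0]
contact_force: [0.7, 0.7, -0.7]
gripper_width: 0.261
```

```bash
python3 -c "
from h import *
st()
for cam in ('scene',):
    im=read_camera(cam)
    P,s=orange_hull(im,.013,cam,(170,270,190,290))
    print(cam,s,len(P),circ(P,.06))
"

```

```text
t 11.63 pos [0.4913 0.0255 0.02  ] yaw_y 8.38 tz [ 3.e-04  1.e-03 -1.e+00] F [ 0.7   0.75 -0.66] M [-0.01 -0.01 -0.03] w 0.261 q [-0.45  0.53  0.34  2.16 -0.35  0.51  0.3 ]
scene [221 201  37  25 574] 17 (array([0.49045963, 0.02592711, 0.06      ]), np.float64(0.0009807915908886305))
```

>>> send_rows --motion "0 0 0.4 0 0 0 1;0 0 1 0 0 0 1;0 0 1.5 0 0 0 1;0 0 2 0 0 0 1;0 0 2 0 0 0 1;0 0 2 0 0 0 1;0 -0.5 2 0 0 0 1;0.1 -1 2 0 0 0 1;0.1 -1.7 1.2 0 0 0 1;0.1 -2.2 0.5 0 0 0 1;0.1 -2.2 0 0 0 0 1;0.1 -2.2 0 0 0 0 1;0.1 -2.2 0 0 0 0 1;0.1 -2.2 0 0 0 0 1;0 -2.2 0 0 0 0 1;0 -2.2 0 0 0 0 1;0 -2 0 0 0 0 1;0 -1.5 0 0 0 0 1;0 -0.8 0 0 0 0 1;0 0 0 0 0 0 1"

```text
t: 13.35
eef_pos: [0.4913, -0.2145, 0.1855]
tool_rot: [0.001, 0.653, 0.757, 0.002]
contact_force: [0.1, 1.0, -1.4]
gripper_width: 0.261
```

```bash
python3 -c "
from h import *
st()
snap('a11.png',(150,270,280,400),(160,340,180,360))
"

```

```text
t 13.35 pos [ 0.4913 -0.2145  0.1855] yaw_y 8.44 tz [ 0.0029  0.0017 -1.    ] F [ 0.13  0.98 -1.44] M [ 0.01 -0.   -0.04] w 0.261 q [-0.17  0.33  0.57  1.97 -0.23  0.9   0.67]
```

View pics/a11.png

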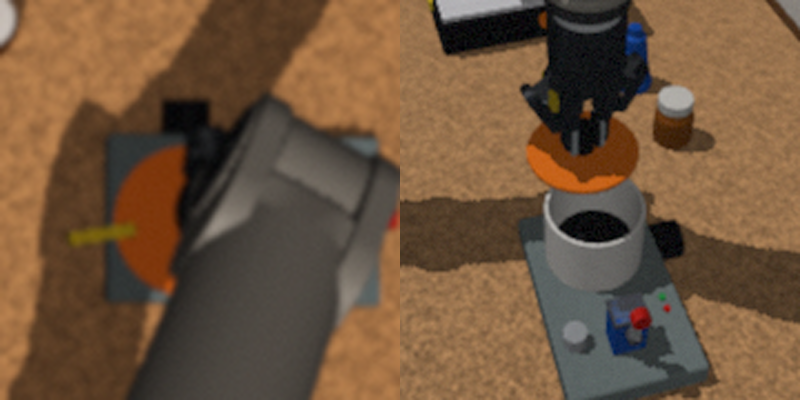

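>>> send_rows --motion "0.4 -1 -0.3 -0.1 0.2 0 1;0.3 -0.9 -0.7 0 0 0 1;0 0 -0.7 0 0 0 1;0 0 0 0 0 0 1;0 0 0 0 0 0 1"

```text
t: 13.87
eef_pos: [0.5004, -0.2283, 0.1658]
tool_rot: [-0.002, 0.65, 0.76, 0.001]
contact_force: [0.5, 0.8, -1.7]
gripper_width: 0.261
```

```bash
python3 -c "
from h import *
st()
o=get_obs();zc=o['eef_pos'][2]-.02
im=read_camera('scene')
P,s=orange_hull(im,zc+.013,'scene',(170,330,200,340))
print(s,len(P),circ(P,.06),circ(P))
im=im[:,:,::-1];cv2.imwrite('pics/a12r.png',im)
cv2.imwrite('pics/a12.png',cv2.resize(im[200:320,210:330],None,fx=5,fy=5,interpolation=cv2.INTER_CUBIC))
"

```

```text
t 13.87 pos [ 0.5004 -0.2283  0.1658] yaw_y 8.97 tz [-0.0022  0.0034 -1.    ] F [ 0.52  0.77 -1.68] M [-0.02  0.01  0.02] w 0.261 q [-0.12  0.39  0.55  1.95 -0.26  0.88  0.73]
[ 243  223   49   34 1042] 20 (array([ 0.49963119, -0.2272449 ,  0.06      ]), np.float64(0.0011979396826225035)) (array([ 0.4994974 , -0.22754325,  0.05893891]), np.float64(0.0006263083813572365))
```

View pics/a12.png

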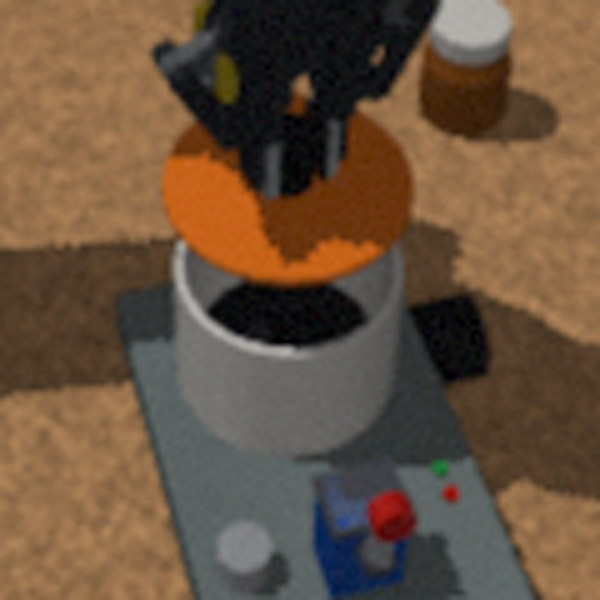

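```bash
cat > rim.py <<'E'
from h import *
def radial(cam,im,c,z,rr,sign):
    g=cv2.GaussianBlur(im.astype(np.float32),(0,0),0.7).mean(2)
    pts=[]
    for a in np.radians(np.arange(0,360,4)):
        rs=np.arange(rr[0],rr[1],.0005)
        uv=np.array([proj(cam,[c[0]+r*np.cos(a),c[1]+r*np.sin(a),z]) for r in rs]).astype(np.float32)
        v=cv2.remap(g,uv[None,:,0],uv[None,:,1],cv2.INTER_CUBIC)[0]
        d=np.gradient(v)*sign
        i=d.argmax()
        if 2<i<len(rs)-3 and d[i]>0.8: pts.append([c[0]+rs[i]*np.cos(a),c[1]+rs[i]*np.sin(a),0])
    return np.array(pts)
if __name__=="__main__":
  for cam,f,c in(("top","top0",(.5004,-.2316)),("scene","scene0",(.4988,-.2355)),("top","raw_top",(.5004,-.2316)),("scene","raw_scene",(.4988,-.2355))):
    im=cv2.imread(f"pics/{f}.png")[:,:,::-1]
    for nm,rr,s in(("outer",(.0525,.064),-1),("inner",(.044,.054),1)):
        c2=c
        for _ in range(2):
            P=radial(cam,im,c2,.11,rr,s);x,e=circ(P);c2=x[:2]
        print(cam,f,nm,len(P),x.round(4),e.round(5))
E
python3 rim.py
```

```text
Traceback (most recent call last):
  File "rim.py", line 19, in <module>
    P=radial(cam,im,c2,.11,rr,s);x,e=circ(P);c2=x[:2]
  File "rim.py", line 7, in radial
    uv=np.array([proj(cam,[c[0]+r*np.cos(a),c[1]+r*np.sin(a),z]) for r in rs]).astype(np.float32)
                 ~~~~^^^^^^^^^^^^^^^^^^^^^^^^^^^^^^^^^^^^^^^^^^^
  File "h.py", line 4, in proj
    c=calibration(n);p=c["mtx"]@(c["R"]@np.asarray(X,float)+c["t"]);return p[:2]/p[2]
ValueError: time passes only in moves, steps and waits
```

```bash
sed -i 's/^def proj/import functools\ncalib=functools.lru_cache(None)(calibration)\ndef proj/; s/c=calibration(n)/c=calib(n)/' h.py; python3 rim.py; python3 -c "
from h import *
st()"
```

```text
top top0 outer 90 [ 0.5    -0.232   0.0574] 0.00065
top top0 inner 87 [ 0.4999 -0.2321  0.0488] 0.00087
scene scene0 outer 90 [ 0.4989 -0.2333  0.0565] 0.00042
scene scene0 inner 90 [ 0.499  -0.2337  0.05  ] 0.00061
top raw_top outer 90 [ 0.4999 -0.2318  0.0574] 0.00063
top raw_top inner 86 [ 0.4997 -0.2323  0.0488] 0.00082
scene raw_scene outer 90 [ 0.499  -0.2334  0.0565] 0.00051
scene raw_scene inner 90 [ 0.499  -0.2338  0.0498] 0.00066
t 13.92 pos [ 0.5002 -0.228   0.1657] yaw_y 8.99 tz [-0.0026  0.0037 -1.    ] F [-0.62  0.01 -2.72] M [-0.02  0.   -0.01] w 0.264 q [-0.12  0.39  0.55  1.95 -0.26  0.88  0.73]
```

```bash
cat > cov.py <<'E'
from h import *
import sys
def edge(cam,im,c,z,angs,rr=(.05,.07)):
    hsv=cv2.cvtColor(im,cv2.COLOR_RGB2HSV)
    f=im.astype(np.float32)
    # orange-ness: (R-B)/(R+G+B)
    o=(f[...,0]-f[...,2])/(f.sum(2)+1)
    o=cv2.GaussianBlur(o,(0,0),.6)
    pts=[]
    for a in np.radians(angs):
        rs=np.arange(rr[0],rr[1],.0005)
        uv=np.array([proj(cam,[c[0]+r*np.cos(a),c[1]+r*np.sin(a),z]) for r in rs]).astype(np.float32)
        v=cv2.remap(o,uv[None,:,0],uv[None,:,1],cv2.INTER_CUBIC)[0]
        d=-np.gradient(v);i=d.argmax()
        if 2<i<len(rs)-3 and d[i]>.004: pts.append([c[0]+rs[i]*np.cos(a),c[1]+rs[i]*np.sin(a),0])
    return np.array(pts)
def fit(cam,im,c,z,angs,r=.06):
    for _ in range(3):
        P=edge(cam,im,c,z,angs);x,e=circ(P,r);c=x[:2]
    return len(P),x.round(4),round(float(e),5)
E
python3 - <<'E'
from cov import *
rt=cv2.imread("pics/raw_top.png")[:,:,::-1];rs=cv2.imread("pics/raw_scene.png")[:,:,::-1]
print("table top all",fit("top",rt,(.491,.029),.013,np.arange(-160,70,4)),fit("top",rt,(.491,.029),.013,np.arange(-160,70,4),None))
A=np.r_[np.arange(-20,80,4),np.arange(110,160,4)]
print("table scene rear",fit("scene",rs,(.49,.026),.013,A),fit("scene",rs,(.49,.026),.013,A,None))
print("table scene front lower edge",fit("scene",rs,(.49,.026),.008,np.arange(-180,-30,4)))
o=get_obs();z=o["eef_pos"][2]-.02+.013
it=read_camera("top");cv2.imwrite("pics/b1t.png",it[:,:,::-1]);isc=read_camera("scene");cv2.imwrite("pics/b1s.png",isc[:,:,::-1])
A2=np.r_[np.arange(40,80,3),np.arange(112,175,3)]
print("now top",fit("top",it,(.5,-.225),z,A2))
print("now scene rear",fit("scene",isc,(.5,-.227),z,np.arange(-20,40,3)),"front",fit("scene",isc,(.5,-.227),z-.005,np.arange(-180,-30,4)))
st()
E
```

```text
table top all (58, array([0.4911, 0.0294, 0.06  ]), 0.00086) (58, array([0.4914, 0.0292, 0.0596]), 0.00086)
table scene rear (38, array([0.4892, 0.0256, 0.06  ]), 0.00091) (38, array([0.4896, 0.0256, 0.0599]), 0.00099)
table scene front lower edge (38, array([0.4902, 0.0294, 0.06  ]), 0.00088)
now top (34, array([ 0.5012, -0.2229,  0.06  ]), 0.00098)
now scene rear (20, array([ 0.4986, -0.2257,  0.06  ]), 0.00065) front (38, array([ 0.5008, -0.2234,  0.06  ]), 0.0011)
t 14.02 pos [ 0.5004 -0.2281  0.1663] yaw_y 8.99 tz [-0.0015  0.0036 -1.    ] F [ 0.93 -0.35 -1.27] M [-0.05  0.01 -0.03] w 0.26 q [-0.12  0.39  0.55  1.95 -0.26  0.88  0.73]
```

>>> send_rows --motion "-0.1 -0.5 -0.5 -0.2 -0.1 0 1;0 -0.4 -0.7 0 0 0 1;0 0 -0.6 0 0 0 1;0 0 0 0 0 0 1;0 0 0 0 0 0 1"

```text
t: 14.43
eef_pos: [0.4994, -0.2378, 0.1468]
tool_rot: [0.001, 0.649, 0.76, 0.0]
contact_force: [0.5, -0.2, -0.9]
gripper_width: 0.262
```

```bash
cat > chk.py <<'E'
from cov import *
st()
o=get_obs();z=o["eef_pos"][2]-.02+.013;p=o["eef_pos"]
it=read_camera("top");isc=read_camera("scene")
cv2.imwrite("pics/c%dt.png"%(o["t"]*100),it[:,:,::-1])
cv2.imwrite("pics/chk%d.png"%(o["t"]*100),cv2.resize(isc[200:320,210:330,::-1],None,fx=5,fy=5,interpolation=cv2.INTER_CUBIC));print("pics/chk%d.png"%(o["t"]*100))
A2=np.r_[np.arange(40,80,3),np.arange(112,175,3)]
a=fit("top",it,(p[0],p[1]+.005),z,A2)
b=fit("scene",isc,p[:2],z,np.arange(-20,40,3));c=fit("scene",isc,p[:2],z-.005,np.arange(-180,-30,4))
print(a,b,c)
print("need top",np.array([.4999,-.232])-a[1][:2],"need scene",np.array([.499,-.2336])-(b[1][:2]+c[1][:2])/2)
E
python3 chk.py
```

```text
t 14.43 pos [ 0.4994 -0.2378  0.1468] yaw_y 9.01 tz [ 1.3e-03 -3.0e-04 -1.0e+00] F [ 0.46 -0.18 -0.95] M [ 0.03 -0.01 -0.03] w 0.262 q [-0.09  0.42  0.54  1.96 -0.29  0.84  0.76]
pics/chk1443.png
(33, array([ 0.5002, -0.2331,  0.06  ]), 0.001) (19, array([ 0.4975, -0.237 ,  0.06  ]), 0.00067) (38, array([ 0.4989, -0.2347,  0.06  ]), 0.00121)
need top [-0.0003  0.0011] need scene [0.0008  0.00225]
```

>>> send_rows --motion "0 0.13 -0.3 0 0 0 1;0 0 -0.4 0 0 0 1;0 0 -0.3 0 0 0 1;0 0 0 0 0 0 1;0 0 0 0 0 0 1"

```text
t: 14.95
eef_pos: [0.5, -0.2358, 0.1364]
tool_rot: [0.001, 0.649, 0.761, 0.001]
contact_force: [0.1, 0.5, -0.6]
gripper_width: 0.263
```

```bash
python3 chk.py
```

```text
t 14.95 pos [ 0.5    -0.2358  0.1364] yaw_y 9.06 tz [ 2.5e-03 -1.0e-04 -1.0e+00] F [ 0.11  0.49 -0.62] M [ 0.   -0.   -0.04] w 0.263 q [-0.09  0.43  0.53  1.97 -0.3   0.82  0.77]
pics/chk1495.png
(33, array([ 0.501, -0.231,  0.06 ]), 0.00101) (20, array([ 0.4986, -0.2332,  0.06  ]), 0.00059) (38, array([ 0.4996, -0.2319,  0.06  ]), 0.00105)
need top [-0.0011 -0.001 ] need scene [-1.00e-04 -1.05e-03]
```

>>> send_rows --motion "-0.06 -0.1 0 0 0.1 0 1;0 0 -0.3 0 0 0 1;0 0 -0.2 0 0 0 1;0 0 0 0 0 0 1"

```text
t: 15.38
eef_pos: [0.4997, -0.2372, 0.1315]
tool_rot: [0.001, 0.649, 0.761, 0.0]
contact_force: [-0.1, -0.1, -1.1]
gripper_width: 0.26
```

```bash
python3 chk.py
```

```text
t 15.38 pos [ 0.4997 -0.2372  0.1315] yaw_y 9.06 tz [ 1.7e-03 -4.0e-04 -1.0e+00] F [-0.05 -0.11 -1.12] M [-0.09  0.04 -0.03] w 0.26 q [-0.08  0.44  0.53  1.97 -0.3   0.81  0.77]
pics/chk1538.png
(31, array([ 0.5008, -0.2324,  0.06  ]), 0.00076) (20, array([ 0.4982, -0.2352,  0.06  ]), 0.00058) (38, array([ 0.4998, -0.2315,  0.06  ]), 0.00056)
need top [-0.0009  0.0004] need scene [ 0.      -0.00025]
```

```bash
ls -t pics | head -3
```

```text
chk1538.png
c1538t.png
chk1495.png
```

Aligned within about 1 mm in both cameras; lower.

>>> send_rows --motion "-0.04 0 -0.3 0 0.1 0 1;0 0 -0.2 0 0 0 1;0 0 0 0 0 0 1"

```text
t: 15.73
eef_pos: [0.4995, -0.2373, 0.1265]
tool_rot: [0.0, 0.649, 0.761, -0.0]
contact_force: [0.8, -0.6, -2.2]
gripper_width: 0.261
```

```bash
python3 chk.py
```

```text
t 15.73 pos [ 0.4995 -0.2373  0.1265] yaw_y 9.06 tz [ 4.e-04 -6.e-04 -1.e+00] F [ 0.83 -0.64 -2.17] M [-0.09  0.    0.01] w 0.261 q [-0.08  0.45  0.53  1.97 -0.31  0.8   0.78]
pics/chk1573.png
(32, array([ 0.5006, -0.2321,  0.06  ]), 0.001) (20, array([ 0.498 , -0.2347,  0.06  ]), 0.00094) (38, array([ 0.4995, -0.2317,  0.06  ]), 0.00044)
need top [-7.e-04  1.e-04] need scene [ 0.00025 -0.0004 ]
```

>>> send_rows --motion "0 0 -0.2 0 0 0 1;0 0 -0.2 0 0 0 1;0 0 0 0 0 0 1;0 0 0 0 0 0 1"

```text
t: 16.17
eef_pos: [0.4997, -0.2373, 0.1224]
tool_rot: [0.001, 0.649, 0.761, 0.0]
contact_force: [-0.7, 0.3, -1.8]
gripper_width: 0.262
```

```bash
python3 chk.py
```

```text
t 16.17 pos [ 0.4997 -0.2373  0.1224] yaw_y 9.06 tz [ 9.e-04 -7.e-04 -1.e+00] F [-0.75  0.28 -1.82] M [-0.01 -0.05  0.05] w 0.262 q [-0.08  0.45  0.52  1.98 -0.31  0.79  0.78]
pics/chk1616.png
(33, array([ 0.5007, -0.2323,  0.06  ]), 0.00118) (19, array([ 0.4987, -0.2362,  0.06  ]), 0.00115) (38, array([ 0.4996, -0.2321,  0.06  ]), 0.00054)
need top [-0.0008  0.0003] need scene [-0.00015  0.00055]
```

>>> send_rows --motion "0 0 -0.15 0 0 0 1;0 0 -0.1 0 0 0 1;0 0 0 0 0 0 1"

```text
t: 16.52
eef_pos: [0.5, -0.2375, 0.1223]
tool_rot: [0.0, 0.649, 0.761, 0.001]
contact_force: [-0.4, 0.5, -1.1]
gripper_width: 0.26
```

```bash
python3 chk.py
```

```text
t 16.52 pos [ 0.5    -0.2375  0.1223] yaw_y 9.05 tz [ 1.9e-03  8.0e-04 -1.0e+00] F [-0.45  0.51 -1.06] M [-0.06 -0.01 -0.02] w 0.26 q [-0.08  0.45  0.52  1.97 -0.31  0.79  0.78]
pics/chk1651.png
(32, array([ 0.501 , -0.2324,  0.06  ]), 0.00084) (20, array([ 0.4988, -0.2352,  0.06  ]), 0.00095) (38, array([ 0.5009, -0.2326,  0.06  ]), 0.0008)
need top [-0.0011  0.0004] need scene [-0.00085  0.0003 ]
```

>>> send_rows --motion "0 0 -0.2 0 0 0 1;0 0 -0.2 0 0 0 1;0 0 0 0 0 0 1"

```text
t: 16.87
eef_pos: [0.5004, -0.2377, 0.1225]
tool_rot: [0.0, 0.649, 0.761, 0.002]
contact_force: [0.5, 0.4, -2.2]
gripper_width: 0.265
```

```bash
python3 -c "
from h import *
st()"
```

```text
t 16.87 pos [ 0.5004 -0.2377  0.1225] yaw_y 9.03 tz [ 0.0032  0.0038 -1.    ] F [ 0.52  0.37 -2.22] M [-0.08 -0.01  0.03] w 0.265 q [-0.07  0.45  0.52  1.97 -0.32  0.79  0.79]
```

View pics/chk1651.png

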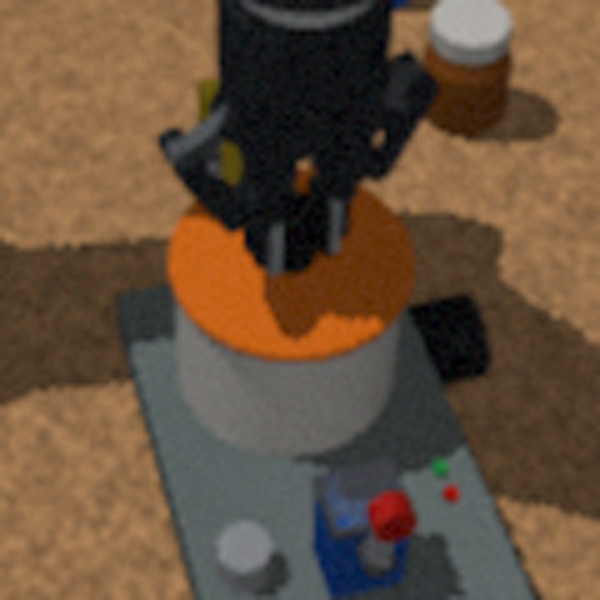

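```bash
python3 -c "
from h import *
o=get_obs();print(o['joint_torque'].round(2),o['joint_vel'].round(3))
snap('d1.png',(100,384,100,512),(0,384,0,512))"
```

```text
[ 2.000e-02 -4.735e+01  7.630e+00 -2.209e+01 -3.000e-02  2.600e-01
  3.000e-02] [ 0.003 -0.02   0.003 -0.013  0.006  0.027 -0.004]
```

View pics/d1.png

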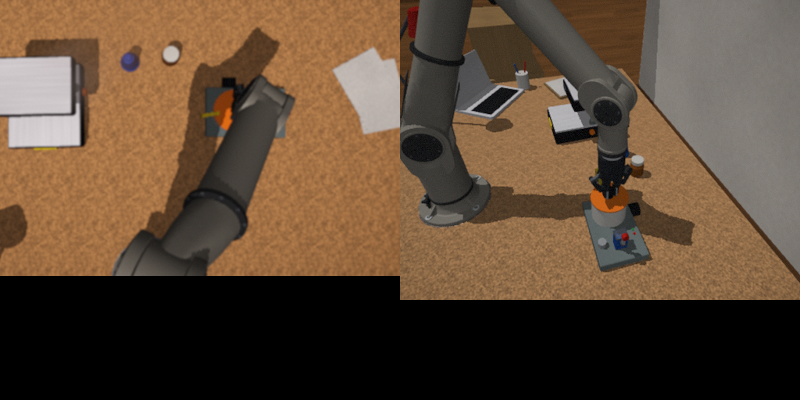

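>>> send_rows --motion "0 0 -0.15 -0.2 0.1 0 1;0 0 -0.25 0 0 0 1"

```text
t: 17.13
eef_pos: [0.5007, -0.2379, 0.1217]
tool_rot: [-0.0, 0.649, 0.76, 0.002]
contact_force: [-13.9, 8.0, 45.8]
gripper_width: 0.259
```

```bash
python3 chk.py
```

```text
t 17.13 pos [ 0.5007 -0.2379  0.1217] yaw_y 9.0 tz [ 0.0019  0.0024 -1.    ] F [-13.93   8.02  45.75] M [1.87 3.28 0.05] w 0.259 q [-0.07  0.46  0.52  1.97 -0.32  0.79  0.79]
pics/chk1713.png
(31, array([ 0.5015, -0.2334,  0.06  ]), 0.00074) (19, array([ 0.4997, -0.2364,  0.06  ]), 0.00082) (38, array([ 0.5014, -0.2326,  0.06  ]), 0.00068)
need top [-0.0016  0.0014] need scene [-0.00155  0.0009 ]
```

>>> send_rows --motion "-0.05 0.05 0.05 0 0 0 1;-0.05 0.05 0 0 0 0 1;0 0 0 0 0 0 1"

```text
t: 17.48
eef_pos: [0.5, -0.2369, 0.1229]
tool_rot: [0.001, 0.65, 0.76, 0.002]
contact_force: [-0.4, 0.3, -1.3]
gripper_width: 0.259
```

```bash
python3 chk.py
```

```text
t 17.48 pos [ 0.5    -0.2369  0.1229] yaw_y 8.99 tz [ 0.0036  0.0024 -1.    ] F [-0.35  0.27 -1.25] M [-0.08 -0.02 -0.  ] w 0.259 q [-0.07  0.45  0.52  1.98 -0.32  0.79  0.78]
pics/chk1748.png
(33, array([ 0.501 , -0.2321,  0.06  ]), 0.00095) (19, array([ 0.4986, -0.2342,  0.06  ]), 0.00098) (38, array([ 0.5   , -0.2316,  0.06  ]), 0.00047)
need top [-1.1e-03  1.0e-04] need scene [-0.0003 -0.0007]
```

Home (rest height reached within 1 mm). Level the tool, lower by the hair, and release.

>>> send_rows --motion "0 0 -0.07 -0.1 0.2 0 1;0 0 0 0 0 0 1;0 0 0 0 0 0 0.72;0 0 0 0 0 0 0.66;0 0 0 0 0 0 0.6;0 0 0 0 0 0 0.4;0 0 0 0 0 0 0.2;0 0 0 0 0 0 0;0 0 0 0 0 0 0;0 0 0 0 0 0 0"

```text
t: 18.42
eef_pos: [0.5, -0.237, 0.1208]
tool_rot: [-0.001, 0.649, 0.76, -0.001]
contact_force: [-0.1, 1.0, 0.6]
gripper_width: 0.998
```

```bash
python3 chk.py
```

```text
t 18.42 pos [ 0.5    -0.237   0.1208] yaw_y 9.0 tz [-3.e-03 -1.e-04 -1.e+00] F [-0.06  1.03  0.63] M [-0.03 -0.02 -0.03] w 0.998 q [-0.08  0.46  0.52  1.97 -0.31  0.79  0.78]
pics/chk1841.png
(32, array([ 0.5008, -0.2323,  0.06  ]), 0.00091) (20, array([ 0.4983, -0.2365,  0.06  ]), 0.00147) (38, array([ 0.5002, -0.2311,  0.06  ]), 0.00056)
need top [-0.0009  0.0003] need scene [-0.00025  0.0002 ]
```

Open. Rise straight up and check.

>>> send_rows --motion "0 0 0.8 0 0 0 0;0 0 1.5 0 0 0 0;0 0 2 0 0 0 0;0 0 2.5 0 0 0 0;0 0 2.5 0 0 0 0;0 0 1.5 0 0 0 0;0 0 0 0 0 0 0"

```text
t: 19.1
eef_pos: [0.4978, -0.2372, 0.2353]
tool_rot: [-0.002, 0.65, 0.76, -0.002]
contact_force: [0.1, -0.7, 0.3]
gripper_width: 0.998
```

```bash
python3 -c "
from h import *
st()
snap('d2.png',(150,270,280,400),(200,320,210,330))"
```

```text
t 19.1 pos [ 0.4978 -0.2372  0.2353] yaw_y 8.91 tz [-6.2e-03  1.0e-04 -1.0e+00] F [ 0.06 -0.69  0.28] M [ 0.02 -0.08 -0.01] w 0.998 q [-0.15  0.3   0.6   1.88 -0.2   1.03  0.68]
```

View pics/d2.png

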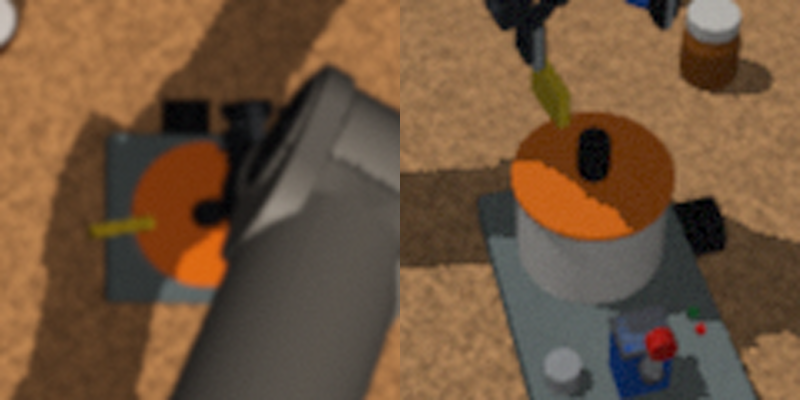

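>>> send_rows --motion "-0.5 -1 0.5 0 -0.3 0 0.3;-0.6 -2 0 0 0 0 0.6;-0.6 -2.2 0 0 0 0 1;-0.6 -2.2 0 0 0 0 1;-0.6 -2.2 0 0 0 0 1;-0.6 -2.2 -0.5 0 0 0 1;-0.6 -2 -1 0 0 0 1;-0.3 -1 -1.5 0 0 0 1;0 0 -1.5 0 0 0 1;0 0 0 0 0 0 1"

```text
t: 20.03
eef_pos: [0.4389, -0.3938, 0.1833]
tool_rot: [-0.009, 0.65, 0.76, -0.004]
contact_force: [0.0, 1.2, -0.3]
gripper_width: -0.003
```

```bash
python3 -c "
from h import *
st()
snap('d3.png',(150,270,290,410),(200,350,200,350))"
```

```text
t 20.03 pos [ 0.4389 -0.3938  0.1833] yaw_y 8.88 tz [-0.0189  0.005  -0.9998] F [ 0.03  1.23 -0.25] M [0.12 0.04 0.  ] w -0.003 q [ 0.16  0.45  0.61  1.83 -0.29  0.97  1.05]
```

View pics/d3.png

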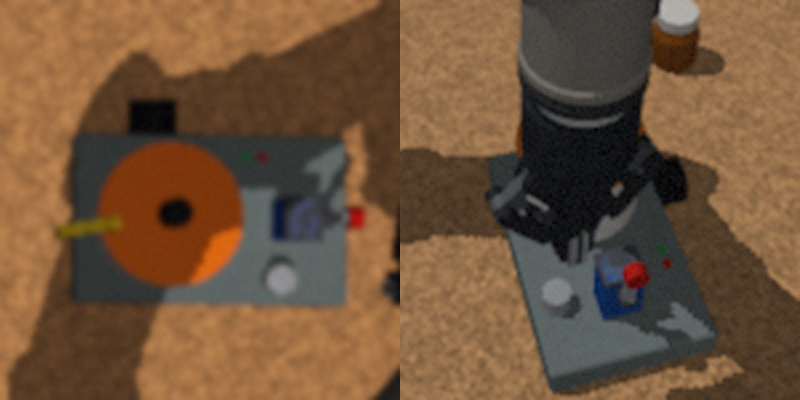

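```bash
python3 -c "
from h import *
print(proj('scene',[.4389,-.3938,.1833]))
print(proj('scene',[.4965,-.3872,.118]),proj('scene',[.497,-.3836,.118]))
t=read_camera('top')[:,:,::-1];s=read_camera('scene')[:,:,::-1]
o=np.zeros((400,800,3),np.uint8)
o[:,:400]=cv2.resize(t[180:260,360:440],(400,400),interpolation=cv2.INTER_CUBIC)
o[:,400:]=cv2.resize(s[260:340,240:320],(400,400),interpolation=cv2.INTER_CUBIC)
cv2.imwrite('pics/d4.png',o)"
```

```text
[263.5001344  295.39940954]
[288.22668233 304.34014794] [287.86011661 302.8298796 ]
```

View pics/d4.png

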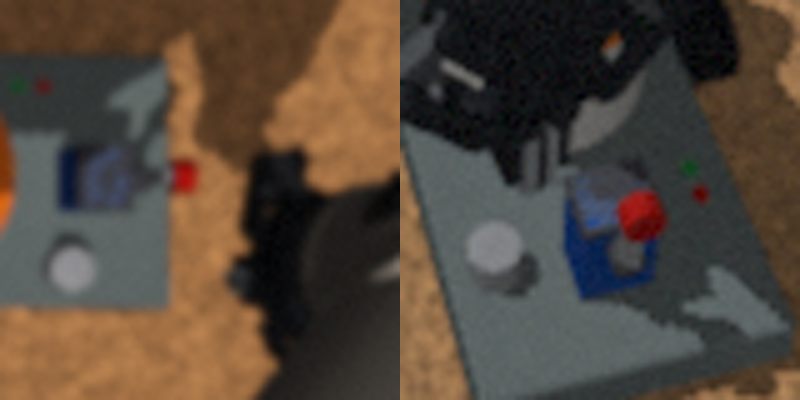

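>>> send_rows --motion "0.2 0.3 -0.8 -0.3 -1 0 1;0.2 0.3 -1.5 0 0 0 1;0 0 -1.5 0 0 0 1;0 0 -1.3 0 0 0 1;0 0 -0.6 0 0 0 1;0 0 0 0 0 0 1"

```text
t: 20.73
eef_pos: [0.4527, -0.3861, 0.135]
tool_rot: [0.009, 0.646, 0.763, 0.003]
contact_force: [0.2, 0.2, 0.1]
gripper_width: 0.001
```

```bash
cat > d.py <<'E'
from h import *
import sys
st()
t=read_camera('top')[:,:,::-1];s=read_camera('scene')[:,:,::-1]
o=np.zeros((400,800,3),np.uint8)
o[:,:400]=cv2.resize(t[180:260,340:420],(400,400),interpolation=cv2.INTER_CUBIC)
o[:,400:]=cv2.resize(s[250:340,230:320],(400,400),interpolation=cv2.INTER_CUBIC)
cv2.imwrite('pics/'+sys.argv[1],o)
E
python3 d.py d5.png
```

```text
t 20.73 pos [ 0.4527 -0.3861  0.135 ] yaw_y 9.53 tz [ 0.0168 -0.007  -0.9998] F [0.2  0.24 0.14] M [ 0.02 -0.04 -0.03] w 0.001 q [ 0.18  0.5   0.56  1.88 -0.36  0.84  1.09]
```

View pics/d5.png

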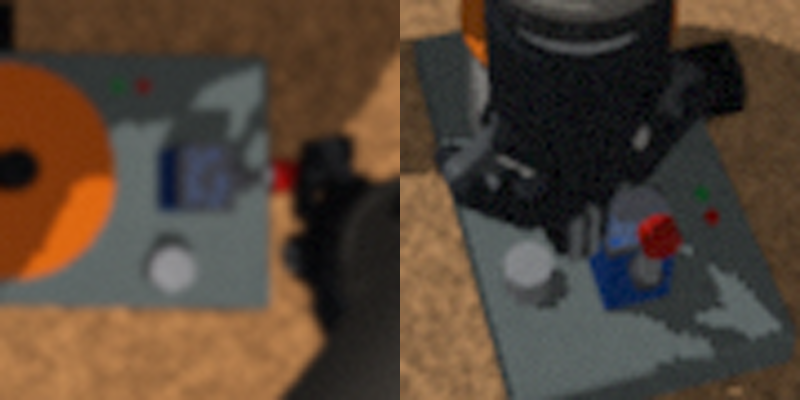

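>>> send_rows --motion "-0.1 0 -0.8 0.2 0.5 0 1;0 0 -0.9 0 0 0 1;0 0 -0.6 0 0 0 1;0 0 0 0 0 0 1"

```text
t: 21.17
eef_pos: [0.4538, -0.3878, 0.1139]
tool_rot: [0.007, 0.646, 0.763, 0.002]
contact_force: [0.0, -0.2, 0.1]
gripper_width: 0.001
```

```bash
python3 d.py d6.png
```

```text
t 21.17 pos [ 0.4538 -0.3878  0.1139] yaw_y 9.54 tz [ 0.0129 -0.0067 -0.9999] F [ 0.01 -0.17  0.14] M [-0.   -0.03 -0.  ] w 0.001 q [ 0.2   0.53  0.55  1.89 -0.38  0.81  1.11]
```

View pics/d6.png

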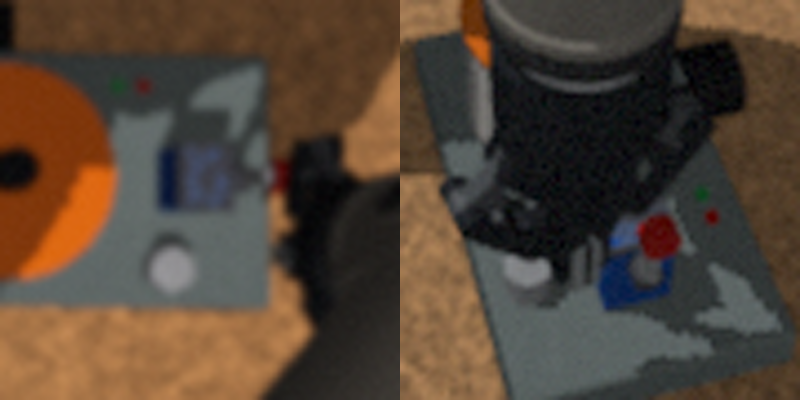

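>>> send_rows --motion "0 0 -0.5 0.2 0.4 0 1;0.4 0 0 0 0 0 1;0.6 0 0 0 0 0 1;0.6 0 0 0 0 0 1"

```text
t: 21.6
eef_pos: [0.4699, -0.389, 0.1097]
tool_rot: [0.003, 0.647, 0.763, 0.001]
contact_force: [-0.4, -0.4, -0.0]
gripper_width: -0.0
```

```bash
python3 d.py d7.png
```

```text
t 21.6 pos [ 0.4699 -0.389   0.1097] yaw_y 9.39 tz [ 0.0059 -0.0037 -1.    ] F [-0.43 -0.39 -0.01] M [-0.03 -0.01  0.03] w -0.0 q [ 0.19  0.56  0.54  1.85 -0.38  0.83  1.09]
```

View pics/d7.png

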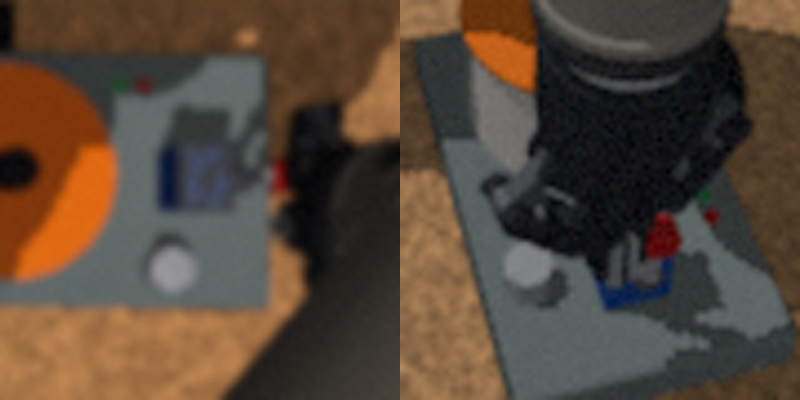

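>>> send_rows --motion "0.4 0.1 -0.15 0 0 0 1;0.5 0 -0.1 0 0 0 1;0.5 0 0 0 0 0 1;0.5 0 0 0 0 0 1"

```text
t: 22.03
eef_pos: [0.4891, -0.3885, 0.1074]
tool_rot: [0.003, 0.647, 0.763, -0.0]
contact_force: [-3.1, -0.2, -0.2]
gripper_width: 0.002
```

```bash
python3 d.py d8.png
```

```text
t 22.03 pos [ 0.4891 -0.3885  0.1074] yaw_y 9.39 tz [ 0.0039 -0.0042 -1.    ] F [-3.1  -0.24 -0.25] M [-0.04  0.67 -0.04] w 0.002 q [ 0.18  0.58  0.54  1.82 -0.39  0.84  1.07]
```

View pics/d8.png

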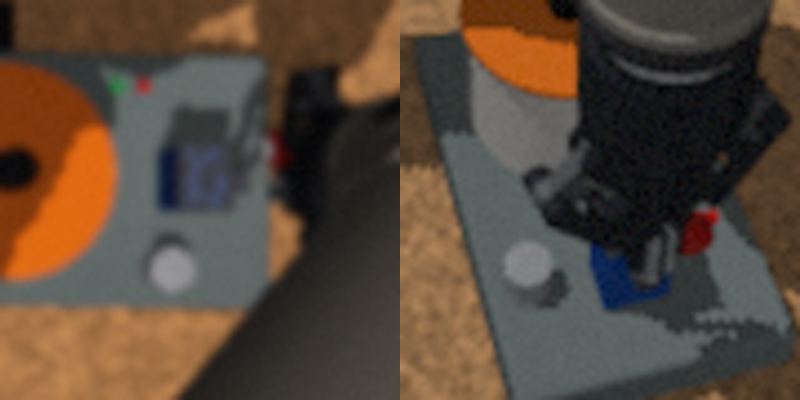

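>>> send_rows --motion "0.4 0 0 0 0 0 1;0.4 0 0 0 0 0 1;0.3 0 0 0 0 0 1"

```text
t: 22.38
eef_pos: [0.498, -0.3885, 0.106]
tool_rot: [0.001, 0.647, 0.762, -0.001]
contact_force: [-4.6, -0.8, -1.7]
gripper_width: 0.006
```

```bash
python3 d.py d9.png
```

```text
t 22.38 pos [ 0.498  -0.3885  0.106 ] yaw_y 9.33 tz [-8.e-04 -3.e-03 -1.e+00] F [-4.6  -0.79 -1.69] M [-0.18  1.07  0.08] w 0.006 q [ 0.18  0.6   0.54  1.8  -0.39  0.85  1.06]
```

View pics/d9.png

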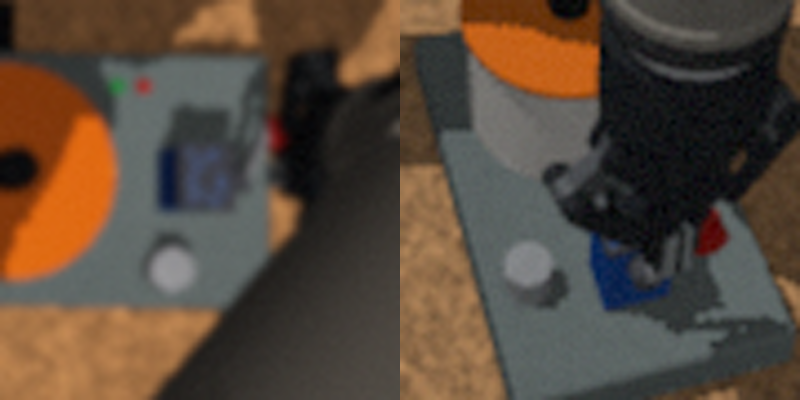

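>>> send_rows --motion "0.4 0 0 0 0 0 1;0.3 0 0 0 0 0 1"

```text
t: 22.65
eef_pos: [0.5032, -0.3884, 0.1053]
tool_rot: [-0.001, 0.648, 0.762, -0.002]
contact_force: [-5.8, -0.7, -2.6]
gripper_width: 0.001
```

```bash
python3 d.py d10.png
```

```text
t 22.65 pos [ 0.5032 -0.3884  0.1053] yaw_y 9.27 tz [-0.0038 -0.0019 -1.    ] F [-5.81 -0.67 -2.62] M [-0.12  1.29 -0.04] w 0.001 q [ 0.18  0.61  0.54  1.78 -0.39  0.86  1.05]
```

View pics/d10.png

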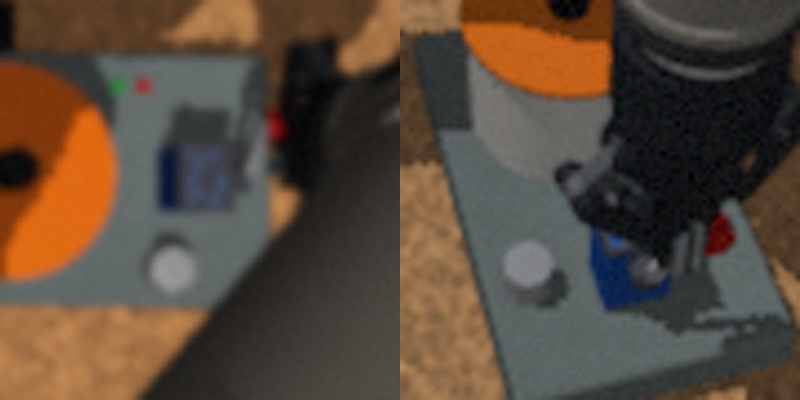

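>>> send_rows --motion "-0.5 0 0 0 0 0 1;-0.8 0 0 0 0 0 1;-1 0 0 0 0 0 1;-1 0 0 0 0 0 1;-1 0 0 0 0 0 1;-1 0 0.3 0 0 0 1;-0.5 0 1 0 0 0 1;0 0 2 0 0 0 1;0 0 2.5 0 0 0 1;0 -1 2.5 0 0 0 1;0 -2 2.5 0 0 0 1;0 -2.5 2 0 0 0 1;0 -2.5 1 0 0 0 1;0 -2 0 0 0 0 1;0 -1 0 0 0 0 1;0 0 0 0 0 0 1"

```text
t: 24.08
eef_pos: [0.44, -0.5001, 0.2616]
tool_rot: [0.007, 0.646, 0.763, 0.002]
contact_force: [-0.7, 0.2, -0.1]
gripper_width: 0.0
```

```bash
python3 -c "
from h import *
st()
snap('e1.png',(160,260,300,400),(215,345,205,335))
snap('e2.png',(60,384,80,512),(0,384,0,512))
for cam in('top','scene'):
  for th in('cone','jar','bobbin'):
    for x in regions_of(th,cam)[:1]: print(cam,th,round(x['conf'],2),x['point'])
"
```

```text
t 24.08 pos [ 0.44   -0.5001  0.2616] yaw_y 9.47 tz [ 0.0134 -0.0058 -0.9999] F [-0.74  0.16 -0.07] M [-0.02  0.01  0.02] w 0.0 q [ 0.32  0.49  0.63  1.59 -0.31  1.15  1.19]
top cone 0.57 [232.3, 165.2]
top jar 0.54 [273.0, 158.2]
top bobbin 0.68 [393.7, 218.3]
```

View pics/e1.png

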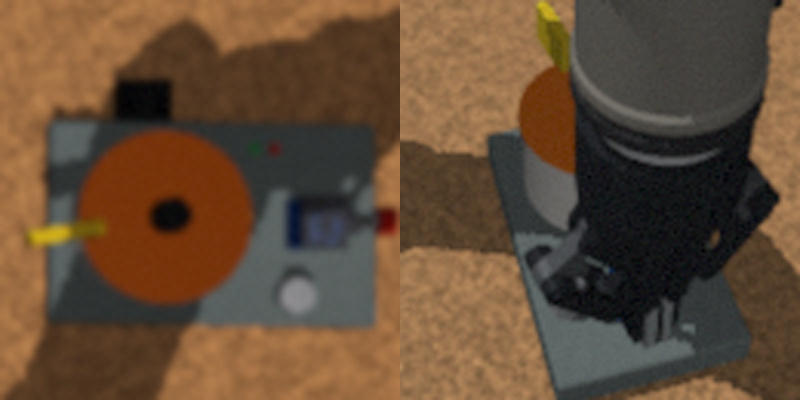

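View pics/e2.png

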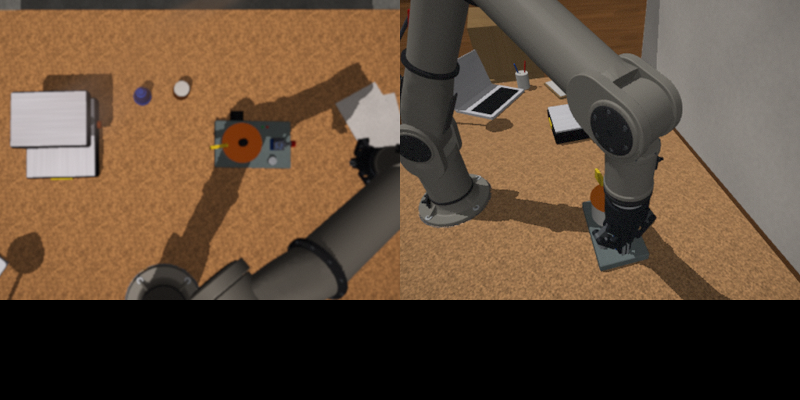

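>>> send_rows --motion "-0.5 -1 1.5 0 0 0 1;-1 -2 2 0 0 0 1;-1 -2.5 2 0 0 0 1;-1 -3 2 0 0 0 1;-1 -3 2 0 0 0 1;-1 -3 2 0 0 0 1;-0.5 -2 1.5 0 0 0 1;0 -1 0 0 0 0 1;0 0 0 0 0 0 1;0 0 0 0 0 0 1"

```text
t: 25.42
eef_pos: [0.3794, -0.672, 0.3932]
tool_rot: [0.001, 0.641, 0.767, 0.004]
contact_force: [-0.2, -0.5, -0.0]
gripper_width: 0.001
```

```bash
python3 - <<'E'
from cov import *
st()
snap('e3.png',(160,260,300,400),(215,345,205,335))
it=read_camera('top');s=read_camera('scene')
print("top",fit("top",it,(.5,-.232),.115,np.arange(-60,70,4)),fit("top",it,(.5,-.232),.115,np.r_[np.arange(-170,70,4),np.arange(112,180,4)],None))
print("scene front low edge",fit("scene",s,(.499,-.2336),.110,np.arange(-180,-30,4)),"rear",fit("scene",s,(.499,-.2336),.115,np.r_[np.arange(-20,75,4),np.arange(120,160,4)]))
E
```

```text
t 25.42 pos [ 0.3794 -0.672   0.3932] yaw_y 10.22 tz [ 0.0069  0.0036 -1.    ] F [-0.18 -0.5  -0.02] M [ 0.07  0.03 -0.01] w 0.001 q [ 0.65  0.64  0.65  1.07 -0.38  1.54  1.39]
top (33, array([ 0.503 , -0.2319,  0.06  ]), 0.00089) (77, array([ 0.5013, -0.2323,  0.061 ]), 0.00079)
scene front low edge (12, array([ 0.5007, -0.2316,  0.06  ]), 0.00068) rear (15, array([ 0.5017, -0.2334,  0.06  ]), 0.00213)
```

View pics/e3.png

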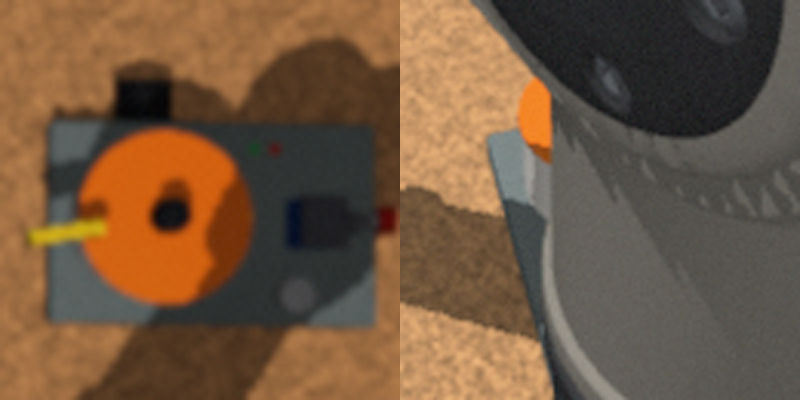

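>>> send_rows --motion "0.2 2 0 0 0 0 1;0.3 3.5 0 0 0 0 1;0.4 4 0 0 0 0 1;0.4 4 0 0 0 0 1;0.4 4 0 0 0 0 1;0.4 4 0 0 0 0 1;0.4 4 0 0 0 0 1;0.4 4 0 0 0 0 1;0.4 4 0 0 0 0 1;0.4 4 0 0 0 0 1;0.4 4 0 0 0 0 1;0.4 4 0 0 0 0 1;0.4 4 0 0 0 0 1;0.2 4 0 0 0 0 1;0 4 0 0 0 0 1;0 4 0 0 0 0 1;0 4 0 0 0 0 1;0 3 0 0 0 0 1;0 1.5 0 0 0 0 1;0 0 0 0 0 0 1"

```text
t: 27.28
eef_pos: [0.4185, 0.0657, 0.3837]
tool_rot: [-0.004, 0.622, 0.783, 0.01]
contact_force: [-0.2, -0.8, 0.4]
gripper_width: 0.001
```

```bash
python3 - <<'E'
from cov import *
st()
snap('e4.png',(160,260,300,400),(215,345,205,335))
it=read_camera('top');s=read_camera('scene')
print("scene front low edge",fit("scene",s,(.499,-.2336),.110,np.arange(-180,-30,4)),"rear",fit("scene",s,(.499,-.2336),.115,np.r_[np.arange(-20,75,4),np.arange(120,160,4)]))
for cam in('top','scene'):
  for th in('cone','jar','bobbin'):
    for x in regions_of(th,cam)[:1]: print(cam,th,round(x['conf'],2),x['point'])
E
```

```text
t 27.28 pos [0.4185 0.0657 0.3837] yaw_y 12.99 tz [ 0.0054  0.02   -0.9998] F [-0.22 -0.8   0.39] M [-0.04  0.03 -0.01] w 0.001 q [-0.44 -0.09  0.14  1.9  -0.01  1.31 -0.07]
scene front low edge (37, array([ 0.5   , -0.2321,  0.06  ]), 0.00061) rear (34, array([ 0.5   , -0.2359,  0.06  ]), 0.00065)
top cone 0.6 [232.6, 164.2]
top jar 0.82 [276.2, 159.1]
top bobbin 0.47 [370.4, 233.2]
scene cone 0.7 [284.6, 188.2]
scene jar 0.85 [303.5, 212.3]
scene bobbin 0.64 [260.3, 310.7]
```

View pics/e4.png

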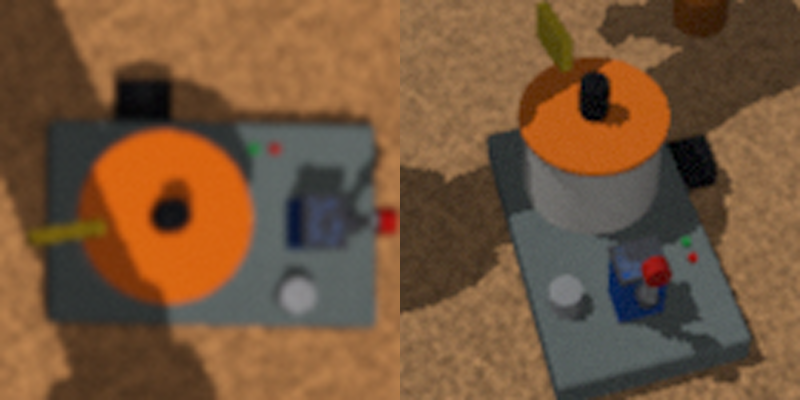

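>>> send_rows --motion "0 0 0 0 0 0 1;0 0 0 0 0 0 1;0 0 0 0 0 0 1"

```text
t: 28.03
eef_pos: [0.4201, 0.0595, 0.3839]
tool_rot: [-0.004, 0.627, 0.779, 0.009]
contact_force: [0.2, 0.8, -0.0]
gripper_width: -0.001
```

```bash
python3 -c "
from station import *
print(get_obs()['joint_vel'].round(3));print(hand_in())"
```

```text
[ 0.002  0.     0.002  0.    -0.    -0.     0.   ]
the job is handed in; nothing more can be done
None
```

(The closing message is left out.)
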